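# Put the worktop containers back in their coasters

### The job

Put the three containers back in their dark wooden coasters: the jam jar, the slim spice jar and the oblong canister each belong in the coaster whose recess has their shape and size. Each must end standing upright and flat on the floor of its recess and let go; do not tip any of them over, and leave the kitchen roll and the bowl where they are.

Things in the scene. Friction and masses are not known exactly. Their poses are not given: they have to be found in the camera images.
- jam_jar: Squat glass jam jar of red jam with a green lid, round, widest diameter 64 mm, 99 mm tall, about 0.43 kg, standing upright. Origin: centre of the underside; z up.
- spice_jar: Slim round glass spice jar with a black cap and a green and white label, diameter 41 mm, 105 mm tall (much slimmer than the jam jar), about 0.11 kg, standing upright; straight sides. Origin: centre of the underside; z up.
- oblong_tin: Oblong aluminium canister with a light wooden lid (the lid is fixed on), 62 mm along its x, 34 mm along its y, 72 mm tall, about 0.15 kg, standing upright. Origin: centre of the underside; z up.
- large_round_coaster: Large round coaster with a round recess 80 mm across (for the jam jar); outer diameter 94 mm. Dark brown wood, fixed to the worktop, outer height 12 mm; recess floor 4 mm above the worktop (recess 8 mm deep), rim 7 mm wide all round. Origin: centre of the underside; z up.
- small_round_coaster: Small round coaster with a round recess 56 mm across (for the spice jar); outer diameter 70 mm. Dark brown wood, fixed to the worktop, outer height 12 mm; recess floor 4 mm above the worktop (recess 8 mm deep), rim 7 mm wide all round. Origin: centre of the underside; z up.
- oblong_coaster: Oblong coaster with a recess 78 mm along its x and 50 mm along its y (for the oblong canister, long side along long side); outer 92 x 64 mm. Dark brown wood, fixed to the worktop, outer height 12 mm; recess floor 4 mm above the worktop (recess 8 mm deep), rim 7 mm wide all round. Origin: centre of the underside; z up.
- kitchen_roll: Bystander: upright roll of white kitchen paper, diameter about 110 mm, 228 mm tall, loose, behind the work. Origin: centre of the underside.
- prep_bowl: Bystander: thin pale open bowl, diameter 125 mm, 44 mm tall, loose, behind the work. Origin: centre of the underside. (Above the roll and the bowl hangs a wall cabinet: its underside is 0.44 m above the worktop, its front at x = 0.54 m, from y = 0.29 m to the left; keep the arm in front of it.)
Not all that is in view belongs to the job. Leave any blue look-alike of the oblong_tin alone.

How it is judged (in metres and radians):
At the end, for the whole second after the job is handed in: Each container stands upright (within 0.06 rad) flat on the recess floor of its own coaster (origin 1 to 6.5 mm above the coaster's underside and within 13 mm of the coaster's centre); all are released and at rest (horizontal distance between jam_jar and large_round_coaster below 0.013 m and z of jam_jar in the frame of large_round_coaster between 0.001 and 0.0065 m and angle between each of jam_jar, spice_jar, oblong_tin's own z axis and vertical below 0.06 rad and linear speed of each of jam_jar, spice_jar, oblong_tin below 0.02 m/s and angular speed of each of jam_jar, spice_jar, oblong_tin below 0.2 rad/s and horizontal distance between spice_jar and small_round_coaster below 0.013 m and z of spice_jar in the frame of small_round_coaster between 0.001 and 0.0065 m and horizontal distance between oblong_tin and oblong_coaster below 0.013 m and z of oblong_tin in the frame of oblong_coaster between 0.001 and 0.0065 m); the robot touches nothing.
It fails at once if one of the three containers is tipped over (more than 0.7 rad) (angle between any of jam_jar, spice_jar, oblong_tin's own z axis and vertical above 0.7 rad).
It fails at once if the kitchen roll is moved by more than 20 mm or tipped (distance of kitchen_roll from where it was at the start of the episode above 0.02 m or angle between kitchen_roll's own z axis and vertical above 0.3 rad).
It fails at once if the bowl is moved by more than 20 mm or tipped (distance of prep_bowl from where it was at the start of the episode above 0.02 m or angle between prep_bowl's own z axis and vertical above 0.3 rad).
It also fails if it takes over 80 s, if anything falls off the work surface, if the arm or the gripper's body presses on something with over 40 N, if the wrist force passes 120 N, or if a joint passes its speed limit or range.

### The arm

A 7-joint arm with a two-finger parallel gripper is mounted at the origin on a cart in front of the work surface, level with it; the furniture and walls round the work are solid. World frame = base frame: x ahead of the robot, y to its left, z up, the work surface at z = 0. Lengths are in mm, angles in rad, forces in N, time in s.
With the tool pointing down it reaches from about 400 to 875 mm from the base axis. Payload 4.4 kg.
Tool frame: the origin (TCP) lies on the centre line of the jaws, within the pads' length; the fingertips stand ctrl.nose_length ahead of it and the grasp point (between the pads) lies 6 mm ahead of it (ctrl.nose_length is the distance from the TCP to the fingertips, in mm); z points along the fingers, y is the direction in which the jaws open and shut (so a half turn about z gives the same grasp; the last joint's range is limited). The gripper opens to 85 mm and grips with 20 to 120 N. Pads are 22 mm wide; open, the fingers measure 114 mm over their backs; the gripper's body (76 mm by 85 mm) begins 54 mm behind the grasp point. The pads swing forward as they close: fully open they stand 13 mm farther back than shut.
Start: joints at [1.123, 0.628, 0.038, 1.517, -0.027, 0.996, -0.02], TCP at [242.212, -603.201, 256.313] pointing down, gripper open.
Joint ranges: [-3.06, 3.06], [-0.37, 2.12], [-1.25, 1.32], [0.18, 2.47], [-1.1, 4.24], [0.23, 1.98], [-2.94, 2.94]. Speed limits (rad/s): [2.57, 2.57, 3.14, 3.14, 3.14, 3.14, 3.14].

### API

Orientations are given as [roll, pitch, yaw] about the fixed x, y, z axes, in that order (R = Rz(yaw) Ry(pitch) Rx(roll)).
In Python, from cell import ctrl, vision gives the robot as it stands. The module is installed in compiled form; this text tells all that it offers.
- The arm moves only by the shell command python3 -m inch 'ROWS'. ROWS is a JSON object of lists of equal length, an entry for each row: "travel": the shift along the tool's x, y, z in cm, a list of three; "twist": the turn about the tool's z in degrees; "fingers": the finger opening in cm, from 0 to 8.54. A call has exactly 10 rows; each row is the pose to reach, as a shift and turn from the pose commanded when the call began, along the tool's axes at that moment; what a row does not reach only later rows make up. A row lasts 1/12 s, in which the tool goes at most 41.7 mm and 7.16 degrees, less where a joint would pass 70% of its speed; a pose out of reach is approached as far as the arm can. A call with a gripper value outside its range is refused whole. The fingers move at their own pace and stop on an object; the grip force is fixed at half the most. Time passes only in rows, so rows that repeat a pose let the fingers close, or fill a call up. It gives the time, the measured TCP pose, the force and the opening at its end, in the units of the state.
- ctrl.read_state(): the state, without advancing time (a new reading comes with each control period).
- vision.get_image(name): name is "scene" or "top"; returns a dict with "frame" (420x560x3 uint8, red, green, blue), "fx", "fy", "cx", "cy" (pixels), "k1" (the pictures are not rectified: a ray, as slopes to the right and down, at radius r is drawn at 1 + k1 r^2 times it, then the intrinsics apply), "position" and "orientation" of the camera in the world. Camera axes: x right, y down, z forward; pixel columns grow to the right and rows downward; lengths in mm; the calibration is good to about 2 mm. A picture is of the moment at which its call begins. There is no depth.
- ctrl.finish_job(): hands the job in, once; it reports no verdict.
The state is a dict: "clock": time; "qpos": joint angles; "qd": joint speeds; "tau": joint torques, N m; "eef_pos": TCP position; "tool_rot": TCP orientation; "force": force on the tool from outside, world axes, zero at the start; "torque": the same for the moment, N m; "width": finger opening in mm.
Only numpy, scipy, OpenCV 4.12 (cv2) and the standard library are available. Lean on these libraries where they do the work, as an engineer would, in place of code of your own. Each camera call takes 0.05 s, during which the arm holds its last target.

## Working session

There is one attempt and no reset: what is moved stays moved. The work goes in short steps, Python scripts to look and compute and a shell command to move; the robot and the scene stay as the last step left them, time stands still between calls to the robot, and variables do not carry over. Pictures are saved under pics/ and viewed, and the job is handed in when it is done.

```bash
mkdir -p pics
cat > h.py <<'E'
import numpy as np, cv2, pickle
from scipy.spatial.transform import Rotation as R
from cell import ctrl, vision
E
python3 - <<'E'
from h import *
s=ctrl.read_state(); print(s, ctrl.nose_length)
for n in("scene","top"):
    d=vision.get_image(n); f=d.pop("frame"); print(d)
    cv2.imwrite(f"pics/{n}0.png",f[:,:,::-1]); pickle.dump((f,d),open(f"{n}0.pkl","wb"))
E
```

```text
{'clock': 0.0, 'qpos': array([ 1.12319554,  0.62935386,  0.0384502 ,  1.5183534 , -0.02699455,
        0.99631404, -0.01997321]), 'qd': array([ 0.00119837, -0.00055782,  0.00099991,  0.00034497, -0.0008759 ,
        0.0012409 ,  0.00190331]), 'tau': array([-3.92328354e-05, -5.63405156e+01,  1.22631211e+00, -1.93449068e+01,
        1.09521937e-02,  1.06411308e-02, -1.15941015e-05]), 'eef_pos': array([ 241.9923178 , -602.65388307,  255.38886742]), 'tool_rot': array([-3.13968260e+00,  3.48280287e-05,  3.81824229e-01]), 'force': array([ 0.77673079, -0.62025576, -0.60070107]), 'torque': array([ 0.04619994, -0.05267503,  0.00244094]), 'width': 85.13651236883575} 25.0
{'fx': 536.8324077855455, 'fy': 536.8324077855455, 'cx': 277.38640350540743, 'cy': 210.18964524927102, 'k1': -0.21775955995984805, 'position': array([-63.57650868, 775.46360506, 656.58300073]), 'orientation': array([-2.2217183 ,  0.01922938, -2.32375134])}
{'fx': 538.8328910613246, 'fy': 538.8328910613246, 'cx': 287.46980266594784, 'cy': 207.0492177045706, 'k1': 0.005806229052095842, 'position': array([ 371.89453768,  229.43517432, 1281.94891363]), 'orientation': array([-3.02397068,  0.02249079, -1.54479006])}
```

View pics/scene0.png

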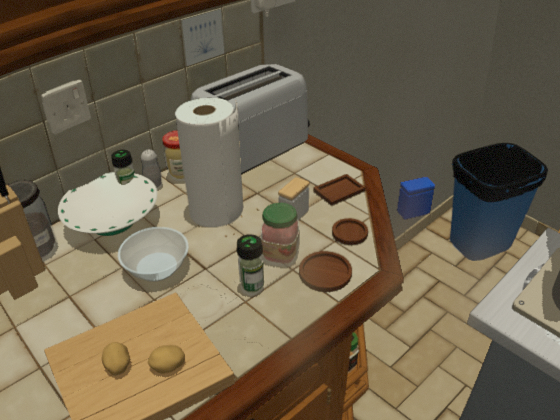

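View pics/top0.png

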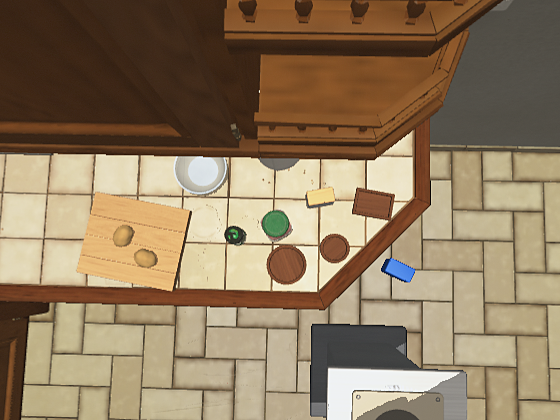

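```bash
cat >> h.py <<'E'
def K(d): return np.array([[d["fx"],0,d["cx"]],[0,d["fy"],d["cy"]],[0,0,1]]),np.array([d["k1"],0,0,0,0.])
def px2w(d,uv,z):
    k,D=K(d); n=cv2.undistortPointsIter(np.array(uv,float).reshape(-1,1,2),k,D,None,None,(3,100,1e-10)).reshape(-1,2)
    r=R.from_euler("xyz",d["orientation"]).apply(np.c_[n,np.ones(len(n))]); p=np.asarray(d["position"])
    t=(z-p[2])/r[:,2]; return p+r*t[:,None]
def w2px(d,P):
    k,D=K(d); Rm=R.from_euler("xyz",d["orientation"]).as_matrix().T
    return cv2.projectPoints(np.array(P,float).reshape(-1,1,3),cv2.Rodrigues(Rm)[0],-Rm@np.asarray(d["position"]),k,D)[0].reshape(-1,2)
def grab(n,name):
    d=vision.get_image(n); f=d.pop("frame"); pickle.dump((f,d),open(f"{name}.pkl","wb")); return f,d
def crop(f,x0,y0,x1,y1,s,name):
    c=cv2.resize(f[y0:y1,x0:x1],None,fx=s,fy=s,interpolation=cv2.INTER_CUBIC)[:,:,::-1].copy()
    for x in range((x0+9)//10*10,x1,10):
        cv2.line(c,((x-x0)*s,0),((x-x0)*s,5 if x%50 else 12),(255,255,0),1)
        if x%20==0: cv2.putText(c,str(x),((x-x0)*s,20),0,.35,(255,255,0),1)
    for y in range((y0+9)//10*10,y1,10):
        cv2.line(c,(0,(y-y0)*s),(5,(y-y0)*s),(255,255,0),1)
        if y%20==0: cv2.putText(c,str(y),(8,(y-y0)*s+4),0,.35,(255,255,0),1)
    cv2.imwrite(f"pics/{name}.png",c)
E
python3 - <<'E'
from h import *
f,d=pickle.load(open("top0.pkl","rb")); crop(f,215,170,410,300,4,"topc0")
f,d=pickle.load(open("scene0.pkl","rb")); crop(f,225,165,385,305,4,"scenec0")
E
```

```text
(no output)
```

View pics/topc0.png

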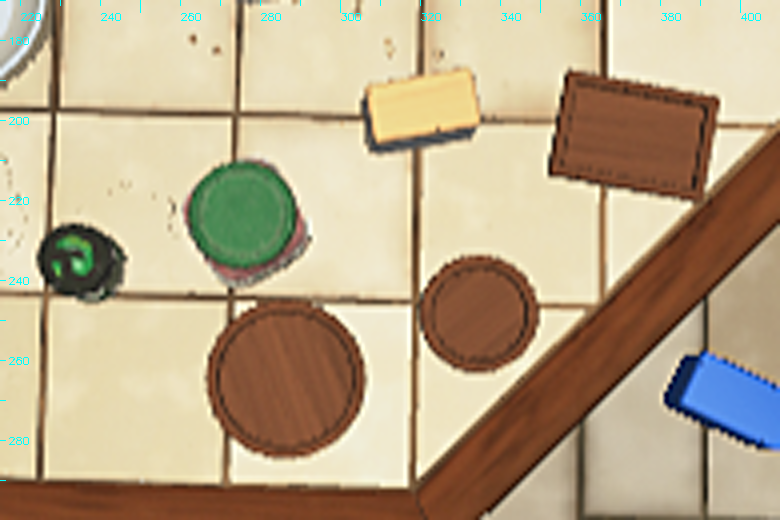

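View pics/scenec0.png

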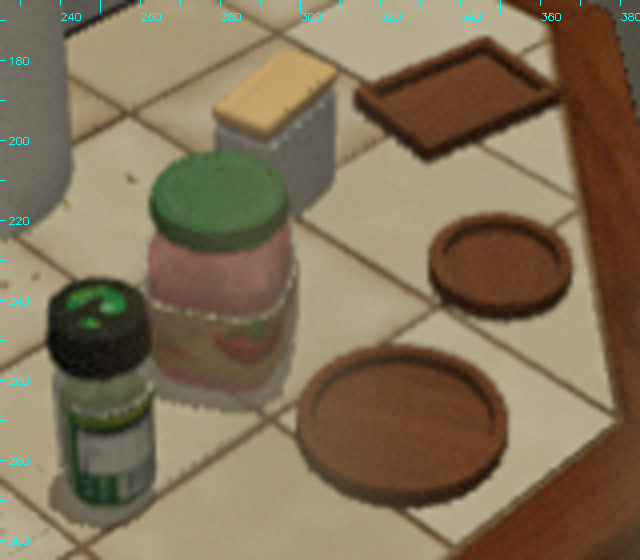

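Run:
```python
from h import *
f,d=pickle.load(open("top0.pkl","rb")); fs,ds=pickle.load(open("scene0.pkl","rb"))
T=lambda l:[(215+a/4,170+b/4) for a,b in l]
S=lambda l:[(225+a/4,165+b/4) for a,b in l]
for n,l,z in [("jam",[(243,214.5)],99),("spice",[(76,260)],105),("tin",[(365,88),(472,69),(479,105),(374,124)],72),("L",[(286.5,380)],12),("S",[(479.5,313.5)],12),("O",[(568,70),(719,97),(701,201),(549,175)],12)]:
    p=px2w(d,T(l),z); print(n,p.mean(0).round(1), np.linalg.norm(p-np.roll(p,1,0),axis=1).round(1), [np.degrees(np.arctan2(*(p[i]-p[i-1])[1::-1])).round(1) for i in range(len(p))])
for n,l,z in [("jam",[(218,200)],99),("spice",[(100,305)],105),("tin",[(285,43),(338,73),(265,137),(213,108)],72),("L",[(402,420)],12),("S",[(500,260)],12),("O",[(487,38),(560,93),(428,160),(354,92)],12)]:
    p=px2w(ds,S(l),z); print(n,p.mean(0).round(1), np.linalg.norm(p-np.roll(p,1,0),axis=1).round(1), [np.degrees(np.arctan2(*(p[i]-p[i-1])[1::-1])).round(1) for i in range(len(p))])
```

```text
jam [473.6 284.5  99. ] [0.] [np.float64(0.0)]
spice [445.9 375.1 105. ] [0.] [np.float64(0.0)]
tin [545.4 186.   72. ] [21.2 61.6 20.9 60.3] [np.float64(15.2), np.float64(-78.5), np.float64(-168.2), np.float64(101.7)]
L [384.4 260.3  12. ] [0.] [np.float64(0.0)]
S [426.1 148.1  12. ] [0.] [np.float64(0.0)]
O [533.5  58.4  12. ] [63.9 90.5 63.  90.4] [np.float64(-9.5), np.float64(-99.0), np.float64(170.5), np.float64(81.6)]
jam [465.7 289.3  99. ] [0.] [np.float64(0.0)]
spice [443.5 374.2 105. ] [0.] [np.float64(0.0)]
tin [534.5 187.3  72. ] [64.7 36.4 62.7 33.8] [np.float64(-76.3), np.float64(179.7), np.float64(101.6), np.float64(2.1)]
L [379.3 263.2  12. ] [0.] [np.float64(0.0)]
S [421.  150.2  12. ] [0.] [np.float64(0.0)]
O [525.6  62.3  12. ] [89.9 62.3 93.5 69.2] [np.float64(-99.8), np.float64(168.8), np.float64(84.3), np.float64(-13.8)]
```

```bash
cat >> h.py <<'E'
def circ(x,y,z,r): a=np.linspace(0,2*np.pi,60); return np.c_[x+r*np.cos(a),y+r*np.sin(a),0*a+z]
def rect(x,y,z,a,b,yaw):
    p=np.array([[a,b],[-a,b],[-a,-b],[a,-b],[a,b]])/2; c,s=np.cos(yaw),np.sin(yaw)
    return np.c_[x+p[:,0]*c-p[:,1]*s,y+p[:,0]*s+p[:,1]*c,np.full(5,z)]
def overlay(f,d,curves,x0,y0,x1,y1,s,name):
    c=cv2.resize(f[y0:y1,x0:x1],None,fx=s,fy=s,interpolation=cv2.INTER_CUBIC)[:,:,::-1].copy()
    for P in curves:
        q=((w2px(d,P)-[x0,y0]+.5)*s-.5); cv2.polylines(c,[np.round(q*8).astype(np.int32)],False,(255,255,0),1,cv2.LINE_AA,3)
    cv2.imwrite(f"pics/{name}.png",c)
E
python3 - <<'E'
from h import *
y=np.radians
C=[circ(470,285,99,29),circ(470,285,0,32),circ(444.5,375,105,20.5),circ(444.5,375,0,20.5),rect(541,186.5,72,62,34,y(101.5)),rect(541,186.5,0,62,34,y(101.5)),
circ(382,262,12,47),circ(382,262,12,40),circ(424,149,12,35),circ(424,149,12,28),rect(530,60,12,92,64,y(81.5)),rect(530,60,12,78,50,y(81.5))]
f,d=pickle.load(open("top0.pkl","rb"));overlay(f,d,C,215,170,410,300,4,"ot0")
f,d=pickle.load(open("scene0.pkl","rb"));overlay(f,d,C,225,165,385,305,4,"os0")
E
```

```text
(no output)
```

View pics/ot0.png

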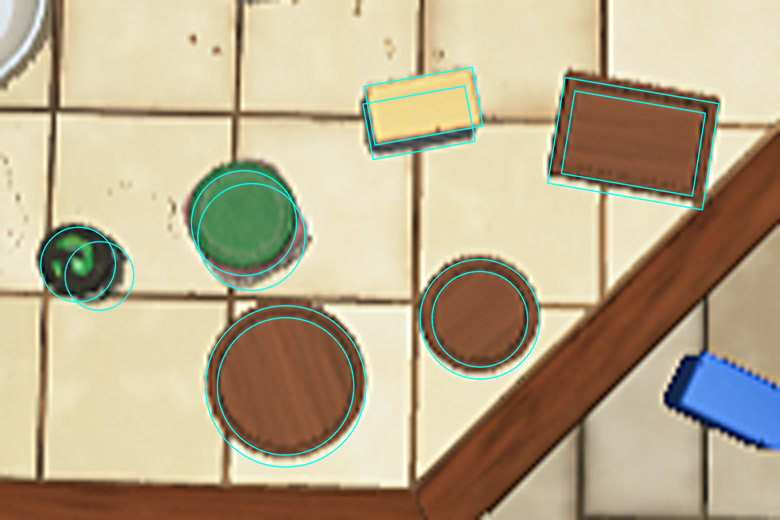

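View pics/os0.png

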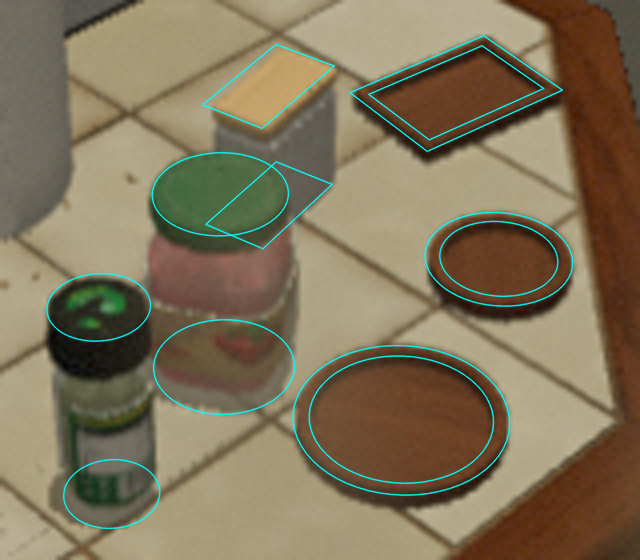

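Run:
```python
from h import *
f,d=pickle.load(open("top0.pkl","rb")); a=cv2.resize(f[180:216,296:346],None,fx=8,fy=8,interpolation=cv2.INTER_NEAREST)
f,d=pickle.load(open("scene0.pkl","rb")); b=cv2.resize(f[170:225,270:318],None,fx=8,fy=8,interpolation=cv2.INTER_NEAREST)
c=np.zeros((440,800,3),np.uint8); c[:288,:400]=a; c[:,410:794]=b; cv2.imwrite("pics/tin.png",c[:,:,::-1])
```

```text
(no output)
```

View pics/tin.png

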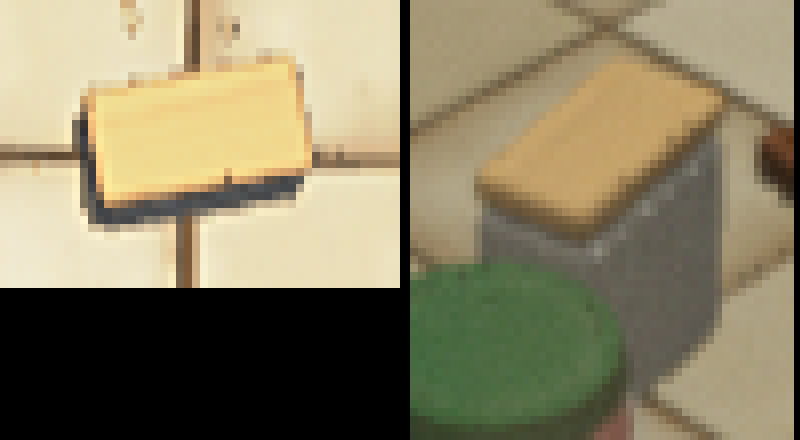

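Run:
```python
from h import *
f,d=pickle.load(open("top0.pkl","rb")); fs,ds=pickle.load(open("scene0.pkl","rb"))
for dd,l in [(d,[(296+a/8,180+b/8) for a,b in [(90,92),(298,58),(310,170),(104,204)]]),(ds,[(270+(a-410)/8,170+b/8) for a,b in [(612,58),(722,100),(590,222),(480,182)]])]:
    p=px2w(dd,l,72); print(p.mean(0).round(1), np.linalg.norm(p-np.roll(p,1,0),axis=1).round(1), [np.degrees(np.arctan2(*(p[i]-p[i-1])[1::-1])).round(1) for i in range(len(p))])
# triangulate jam lid, etc by joint LS: coaster centres
y=np.radians
C=[circ(473,285,99,29),circ(473,285,0,32),circ(446,375,105,20.5),circ(446,375,0,20.5),rect(538,186.5,72,62,34,y(101)),rect(538,186.5,0,62,34,y(101)),
circ(384.5,260.5,12,47),circ(384.5,260.5,12,40),circ(426,148.5,12,35),circ(426,148.5,12,28),rect(533.5,59,12,92,64,y(81)),rect(533.5,59,12,78,50,y(81))]
overlay(f,d,C,215,170,410,300,4,"ot1")
C=[c-[4,-2,0] for c in C]
overlay(fs,ds,C,225,165,385,305,4,"os1")
```

```text
[540.3 185.   72. ] [32.2 59.7 32.2 59. ] [np.float64(8.3), np.float64(-79.3), np.float64(-173.0), np.float64(100.8)]
[534.3 187.3  72. ] [60.8 32.1 59.2 30.4] [np.float64(-75.3), np.float64(-169.1), np.float64(103.1), np.float64(13.7)]
```

View pics/ot1.png

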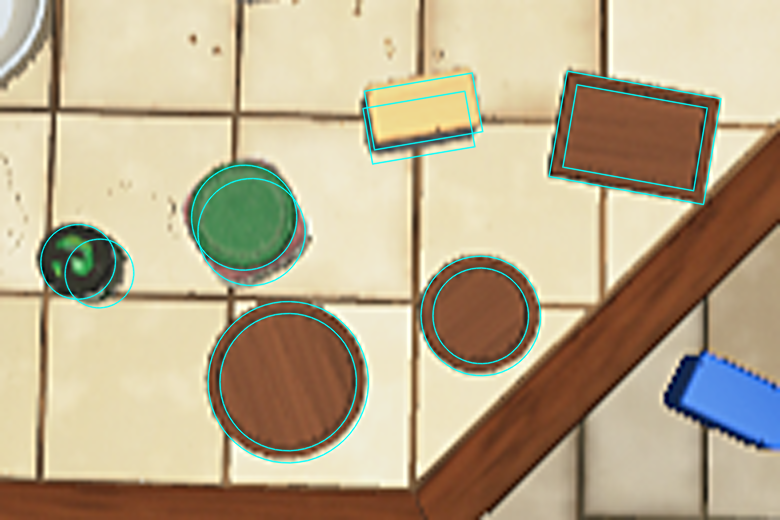

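View pics/os1.png

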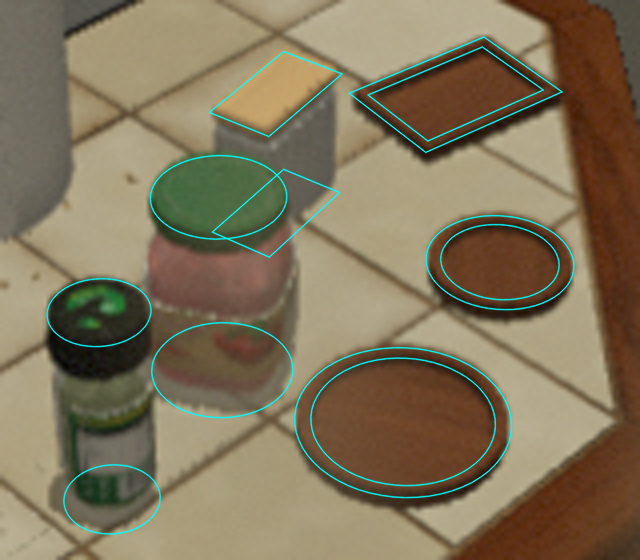

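Run:
```python
from h import *
f,d=pickle.load(open("top0.pkl","rb")); fs,ds=pickle.load(open("scene0.pkl","rb"))
print(px2w(d,[(201,173)],44), px2w(ds,[(208,110)],228),px2w(ds,[(154,247)],44), px2w(ds,[(213,223)],0))
def go(p,yaw):
    s=ctrl.read_state(); 
for n,p in dict(start=(242,-603)).items(): pass
cy,sy=np.cos(.3818),np.sin(.3818)
for p in [(537.5,186,230)]:
    v=np.array(p)-[242,-603,256]; print(v@[cy,sy,0],v@[sy,-cy,0],-v[2])
```

```text
[[592.9076285  465.46547585  44.        ]] [[654.62293688 283.23227984 228.        ]] [[605.97211967 461.92243582  44.        ]] [[632.91093469 314.03263835   0.        ]]
568.1973278278796 -622.0876519022518 26.0
```

```bash
cat >> h.py <<'E'
def need(x,y,z,yaw=None):
    s=ctrl.read_state(); e=s["eef_pos"]; Rt=R.from_euler("xyz",s["tool_rot"]); v=Rt.inv().apply(np.array([x,y,z])-e)/10
    w=np.degrees(s["tool_rot"][2]); print("t",round(s["clock"],2),"pos",e.round(1),"yaw",round(w,1),"rp",s["tool_rot"][:2].round(3),"F",s["force"].round(1),"w",round(s["width"],1))
    print("shift cm",v.round(2),"twist",None if yaw is None else round(-((yaw-w+180)%360-180),1))
E
python3 -m inch '{"travel":[[1.4,-1.5,0],[4.2,-4.6,0],[7,-7.7,0.3],[9.8,-10.8,0.6],[12.6,-13.9,0.9],[15.4,-17,1.2],[18.2,-20.1,1.3],[21,-23.2,1.3],[23.8,-26.3,1.3],[26.6,-29.4,1.3]],"twist":[-2,-6,-10,-14,-18,-22,-26,-30,-34,-38],"fingers":[8.5,8.5,8.5,8.5,8.5,8.5,8.5,8.5,8.5,8.5]}'
python3 -c "
from h import *
need(537.5,186,230,101)"
```

```text
clock: 0.93
eef_pos: [379.1, -230.6, 243.3]
tool_rot: [-3.141, 0.0, 1.048]
force: [1.6, -0.4, -0.1]
width: 85.0
t 0.93 pos [ 379.1 -230.6  243.3] yaw 60.1 rp [-3.141  0.   ] F [ 1.6 -0.4 -0.1] w 85.0
shift cm [44.   -7.07  1.33] twist -40.9
```

```bash
python3 -m inch '{"travel":[[4,-0.6,0],[8,-1.3,0.3],[12,-1.9,0.6],[16,-2.6,0.9],[20,-3.2,1.3],[24,-3.9,1.3],[28,-4.5,1.3],[32,-5.1,1.3],[36,-5.8,1.3],[40,-6.4,1.3]],"twist":[-4,-8,-12,-16,-20,-24,-28,-32,-36,-40.9],"fingers":[8.5,8.5,8.5,8.5,8.5,8.5,8.5,8.5,8.5,8.5]}'
python3 -m inch '{"travel":[[0,0,0],[0,0,0],[0,0,0],[0,0,0],[0,0,0],[0,0,0],[0,0,0],[0,0,0],[0,0,0],[0,0,0]],"twist":[0,0,0,0,0,0,0,0,0,0],"fingers":[8.5,8.5,8.5,8.5,8.5,8.5,8.5,8.5,8.5,8.5]}'
python3 - <<'E'
from h import *
need(537.5,186,230,101)
f,d=grab("top","top1"); crop(f,215,130,410,300,4,"top1")
f,d=grab("scene","scene1"); crop(f,205,65,385,225,4,"scene1")
E
```

```text
clock: 1.77
eef_pos: [524.5, 147.4, 230.1]
tool_rot: [-3.141, 0.0, 1.763]
force: [0.8, -0.7, -0.1]
width: 84.8
clock: 2.6
eef_pos: [524.5, 145.4, 230.4]
tool_rot: [3.141, 0.0, 1.759]
force: [-0.8, 0.7, -1.2]
width: 84.9
t 2.6 pos [524.5 145.4 230.4] yaw 100.8 rp [3.141 0.   ] F [-0.8  0.7 -1.2] w 84.9
shift cm [3.75 2.04 0.04] twist -0.2
```

View pics/top1.png

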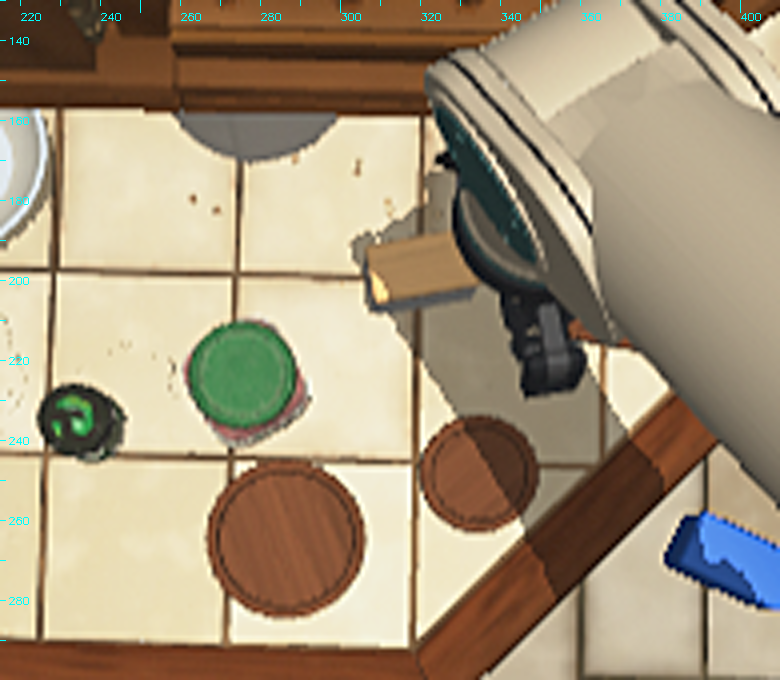

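View pics/scene1.png

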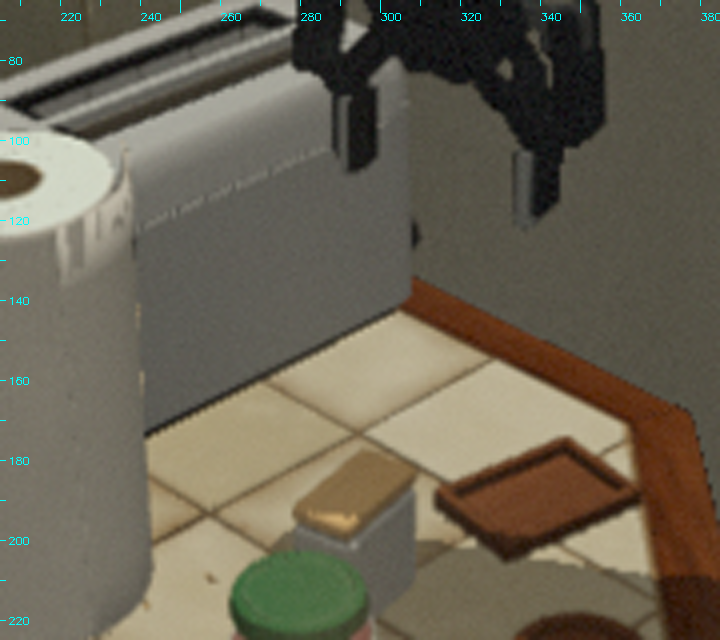

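Run:
```python
from h import *
f,d=pickle.load(open("top1.pkl","rb")); fs,ds=pickle.load(open("scene1.pkl","rb"))
P=[]
for z in(205.4,218):
  for sg in(-1,1):
    c=np.array([524.5,145.4,z])+sg*48*np.array([.982,.187,0]); u=np.array([.187,-.982,0])*11
    P.append(np.array([c+u,c-u,c+sg*7*np.array([.982,.187,0])-u]))
overlay(fs,ds,P,265,65,365,135,8,"o2"); overlay(f,d,P,315,170,385,240,8,"o3")
```

```text
(no output)
```

View pics/o2.png

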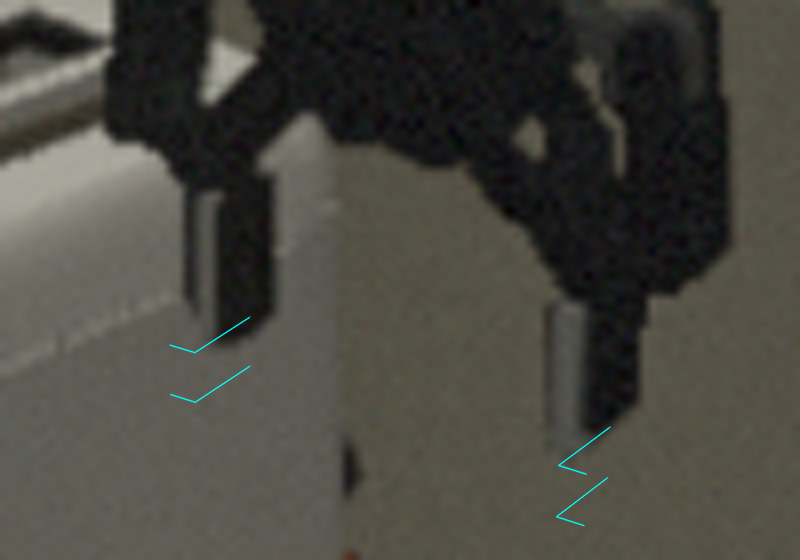

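View pics/o3.png

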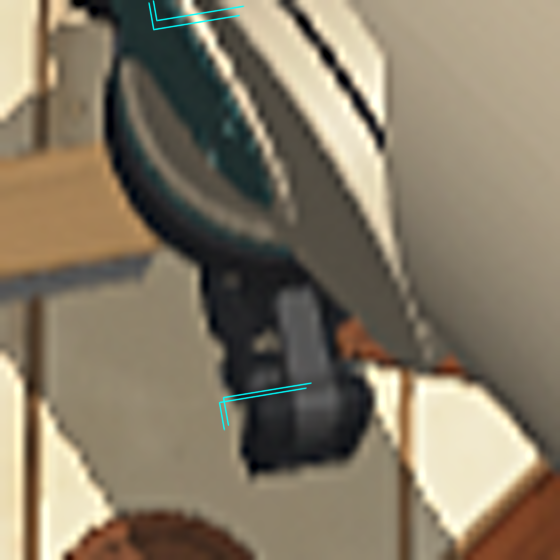

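```bash
python3 -m inch '{"travel":[[1.2,0.7,0],[2.5,1.4,1],[3.75,1.9,3],[3.75,1.9,6],[3.75,1.9,9],[3.75,1.9,12],[3.75,1.9,15],[3.75,1.9,17],[3.75,1.9,18.2],[3.75,1.9,18.2]],"twist":[0,0,0,0,0,0,0,0,0,0],"fingers":[8.5,8.5,8.5,8.5,8.5,8.5,8.5,8.5,8.5,8.5]}'
python3 - <<'E'
from h import *
need(537.5,186,48,101)
f,d=grab("top","top2"); crop(f,275,130,410,265,5,"top2")
f,d=grab("scene","scene2"); crop(f,245,105,345,225,5,"scene2")
E
```

```text
clock: 3.53
eef_pos: [534.7, 186.4, 45.8]
tool_rot: [-3.138, 0.0, 1.76]
force: [-1.0, 0.1, 0.6]
width: 84.9
t 3.53 pos [534.7 186.4  45.8] yaw 100.8 rp [-3.138  0.   ] F [-1.   0.1  0.6] w 84.9
shift cm [-0.09  0.26 -0.22] twist -0.2
```

View pics/scene2.png

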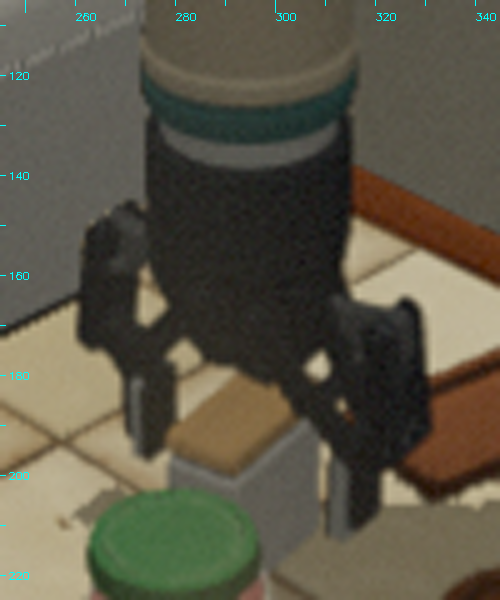

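View pics/top2.png

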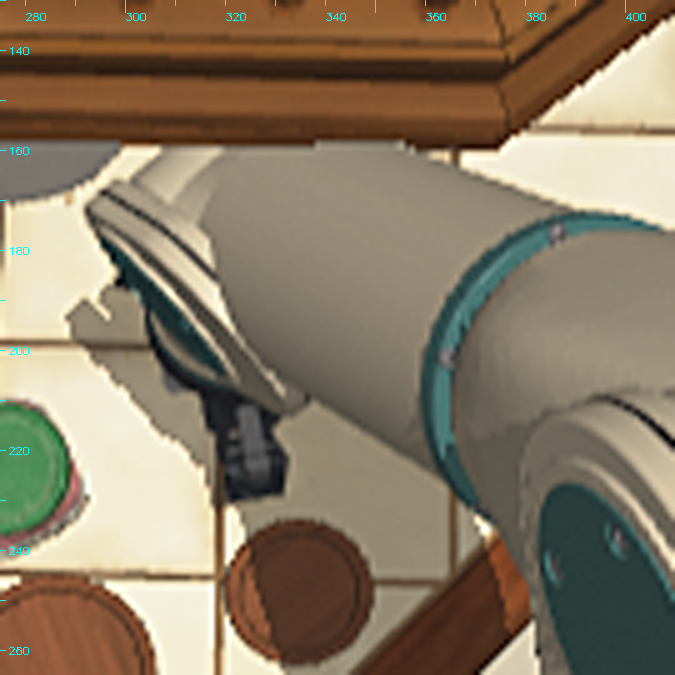

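The tin's lid (centre about 291,190 in scene) lies between the open fingers. I'm closing them now.

```bash
python3 -m inch '{"travel":[[0,0,0],[0,0,0],[0,0,0],[0,0,0],[0,0,0],[0,0,0],[0,0,0],[0,0,0],[0,0,0],[0,0,0]],"twist":[0,0,0,0,0,0,0,0,0,0],"fingers":[6,5,4,3,3,2.5,2.5,2,2,2]}'
python3 - <<'E'
from h import *
need(537.5,186,48,101)
E
```

```text
clock: 4.47
eef_pos: [537.0, 186.1, 49.5]
tool_rot: [3.139, -0.0, 1.759]
force: [-0.1, -0.1, 4.2]
width: 33.3
t 4.47 pos [537.  186.1  49.5] yaw 100.8 rp [ 3.139 -0.   ] F [-0.1 -0.1  4.2] w 33.3
shift cm [-0.02  0.04  0.15] twist -0.2
```

```bash
python3 -m inch '{"travel":[[0,0,-1],[0,0,-3],[0,0,-5],[0,0,-6],[0,0,-6],[0,0,-6],[0,0,-6],[0,0,-6],[0,0,-6],[0,0,-6]],"twist":[0,0,0,0,0,0,0,0,0,0],"fingers":[2,2,2,2,2,2,2,2,2,2]}'
python3 - <<'E'
from h import *
need(530.5,60,110,81)
f,d=grab("scene","scene3"); crop(f,225,85,385,225,5,"scene3")
E
```

```text
clock: 5.3
eef_pos: [535.6, 185.8, 107.5]
tool_rot: [-3.14, 0.0, 1.759]
force: [0.6, 0.1, -1.2]
width: 33.7
t 5.3 pos [535.6 185.8 107.5] yaw 100.8 rp [-3.14  0.  ] F [ 0.6  0.1 -1.2] w 33.7
shift cm [-12.26  -2.86  -0.24] twist 19.8
```

View pics/scene3.png

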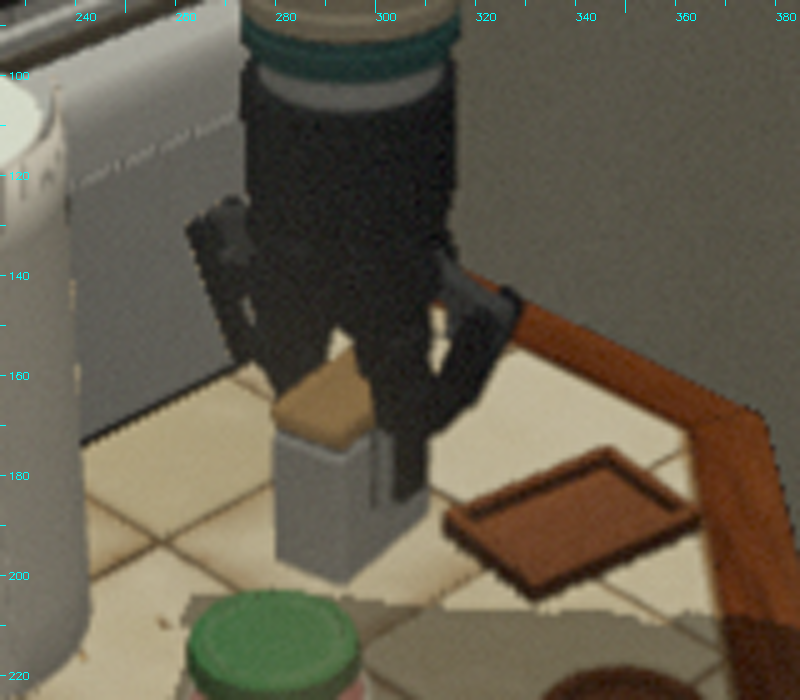

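```bash
python3 -m inch '{"travel":[[-1.2,-0.3,0],[-3.5,-0.8,0],[-6,-1.4,0],[-8.5,-2,0],[-11,-2.5,0],[-12.2,-2.8,0],[-12.2,-2.8,0],[-12.2,-2.8,0],[-12.2,-2.8,0],[-12.2,-2.8,0]],"twist":[2,6,10,14,18,20,20,20,20,20],"fingers":[2,2,2,2,2,2,2,2,2,2]}'
python3 - <<'E'
from h import *
need(530.5,60,54,81)
f,d=grab("scene","scene4"); crop(f,265,85,385,225,5,"scene4")
f,d=grab("top","top4"); crop(f,325,150,410,235,6,"top4")
E
```

```text
clock: 6.18
eef_pos: [531.5, 62.8, 108.4]
tool_rot: [3.141, -0.002, 1.413]
force: [-0.4, 0.1, -1.1]
width: 33.6
t 6.18 pos [531.5  62.8 108.4] yaw 80.9 rp [ 3.141e+00 -2.000e-03] F [-0.4  0.1 -1.1] w 33.6
shift cm [-0.3  -0.06  5.44] twist -0.1
```

View pics/scene4.png

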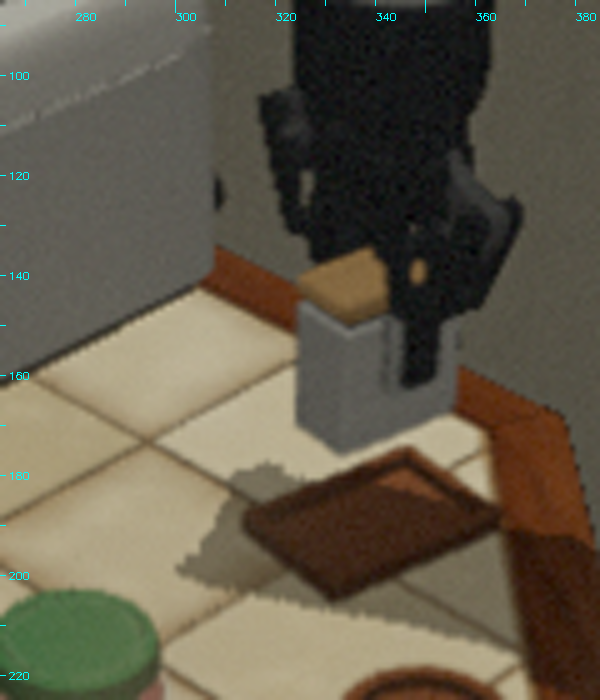

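View pics/top4.png

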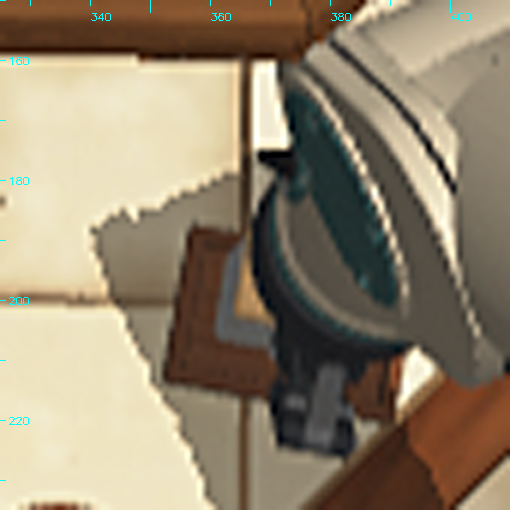

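Run:
```python
from h import *
fs,ds=pickle.load(open("scene4.pkl","rb"))
C=[]
for dz in (58.5,4): C+=[rect(531.5,62.8,dz,62,34,np.radians(81))]
C.append(rect(531.5,62.8,130.5,62,34,np.radians(81)))
C+=[rect(529.5,61,12,92,64,np.radians(81)),rect(529.5,61,12,78,50,np.radians(81)),rect(529.5,61,4,78,50,np.radians(81))]
overlay(fs,ds,C,285,105,385,215,6,"o4")
```

```text
(no output)
```

View pics/o4.png

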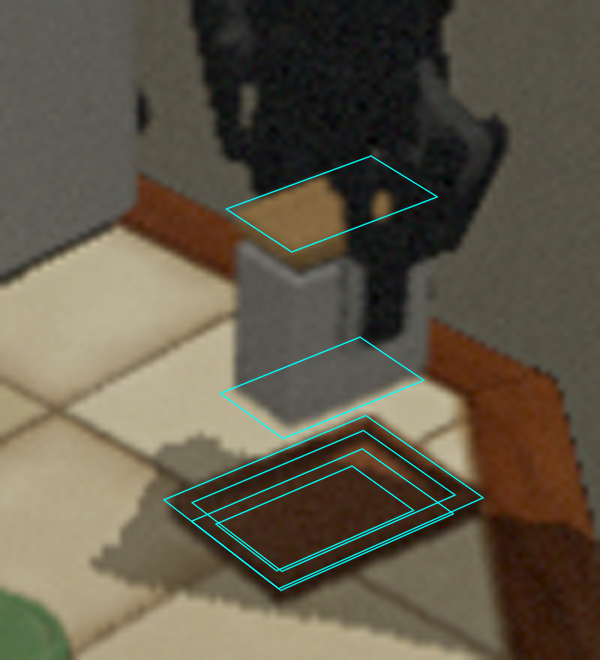

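```bash
python3 -m inch '{"travel":[[-0.1,0,0.5],[-0.2,0,1.5],[-0.2,0,2.5],[-0.2,0,3.5],[-0.2,0,4.2],[-0.2,0,4.7],[-0.2,0,5],[-0.2,0,5.2],[-0.2,0,5.3],[-0.2,0,5.3]],"twist":[0,0,0,0,0,0,0,0,0,0],"fingers":[2,2,2,2,2,2,2,2,2,2]}'
python3 - <<'E'
from h import *
need(530.5,61,54,81)
f,d=grab("scene","scene5"); crop(f,285,105,385,215,6,"scene5")
E
```

```text
clock: 7.12
eef_pos: [531.2, 58.9, 55.3]
tool_rot: [3.141, -0.0, 1.41]
force: [0.1, 0.4, -0.9]
width: 33.8
t 7.12 pos [531.2  58.9  55.3] yaw 80.8 rp [ 3.141 -0.   ] F [ 0.1  0.4 -0.9] w 33.8
shift cm [ 0.2  -0.1   0.13] twist -0.2
```

View pics/scene5.png

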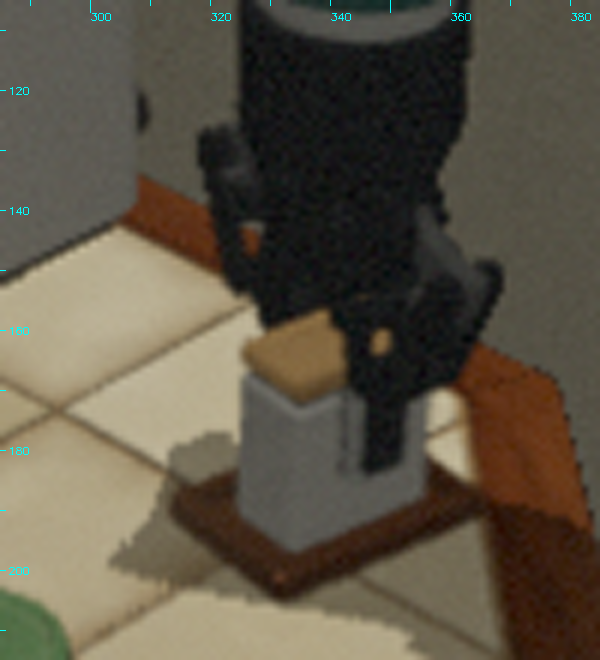

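```bash
python3 -m inch '{"travel":[[0.1,0,0.1],[0.1,0,0.1],[0.1,0,0.2],[0.1,0,0.2],[0.1,0,0.2],[0.1,0,0.2],[0.1,0,0.2],[0.1,0,0.2],[0.1,0,0.2],[0.1,0,0.2]],"twist":[0,0,0,0,0,0,0,0,0,0],"fingers":[2,2,2,2,2,2,2,2,2,2]}'
```

```text
clock: 8.0
eef_pos: [531.4, 59.9, 53.4]
tool_rot: [3.141, -0.0, 1.41]
force: [0.5, 1.1, 0.6]
width: 33.6
```

```bash
python3 -m inch '{"travel":[[0,0,0.1],[0,0,0.1],[0,0,0.2],[0,0,0.2],[0,0,0.2],[0,0,0.3],[0,0,0.3],[0,0,0.3],[0,0,0.3],[0,0,0.3]],"twist":[0,0,0,0,0,0,0,0,0,0],"fingers":[2,2,2,2,2,2,2,2,2,2]}'
```

```text
clock: 8.83
eef_pos: [531.4, 59.9, 53.3]
tool_rot: [3.14, 0.001, 1.41]
force: [-5.1, -1.4, 30.0]
width: 33.6
```

```bash
python3 -m inch '{"travel":[[0,0,-0.1],[0,0,-0.2],[0,0,-0.2],[0,0,-0.2],[0,0,-0.2],[0,0,-1],[0,0,-3],[0,0,-6],[0,0,-9.5],[0,0,-13]],"twist":[0,0,0,0,0,0,0,0,0,0],"fingers":[2.5,4,5.5,7,8,8,8,8,8,8]}'
python3 - <<'E'
from h import *
need(471,285.5,200,80)
f,d=grab("scene","scene6"); crop(f,265,105,385,225,6,"scene6")
E
```

```text
clock: 9.67
eef_pos: [530.5, 59.8, 181.6]
tool_rot: [-3.14, 0.0, 1.41]
force: [0.2, -0.7, 0.3]
width: 79.5
t 9.67 pos [530.5  59.8 181.6] yaw 80.8 rp [-3.14  0.  ] F [ 0.2 -0.7  0.3] w 79.5
shift cm [21.33 -9.49 -1.84] twist 0.8
```

View pics/scene6.png

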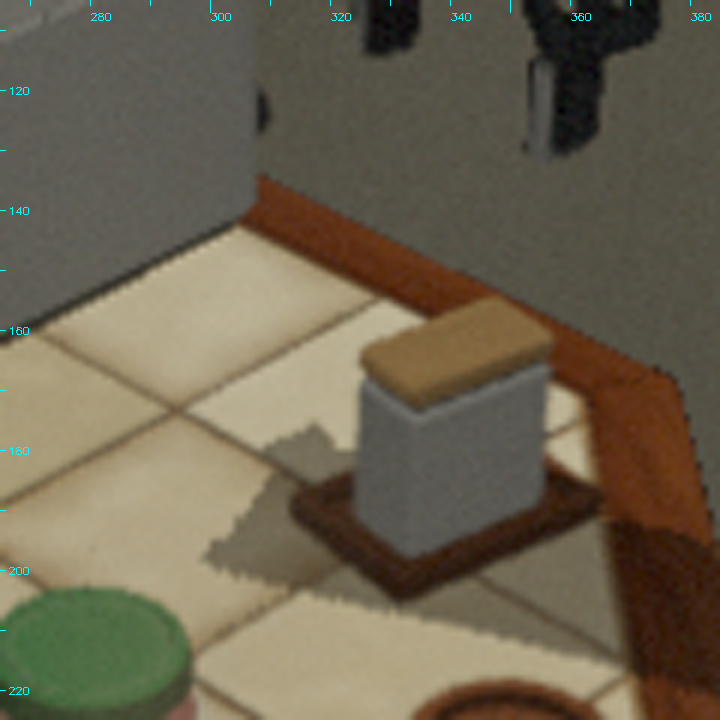

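Run:
```python
from h import *
fs,ds=pickle.load(open("scene6.pkl","rb"))
x,y=529.5,61
C=[rect(x,y,12,92,64,np.radians(81)),rect(x,y,12,78,50,np.radians(81))]
A=C+[rect(531,61,4,62,34,np.radians(81)),rect(531,61,76,62,34,np.radians(81))]
B=C+[rect(531,61,12,62,34,np.radians(81)),rect(531,61,84,62,34,np.radians(81))]
overlay(fs,ds,A,305,145,375,210,6,"oa");overlay(fs,ds,B,305,145,375,210,6,"ob")
cv2.imwrite("pics/oab.png",np.hstack([cv2.imread("pics/oa.png")[:,:395],cv2.imread("pics/ob.png")[:,:395]]))
```

```text
(no output)
```

View pics/oab.png

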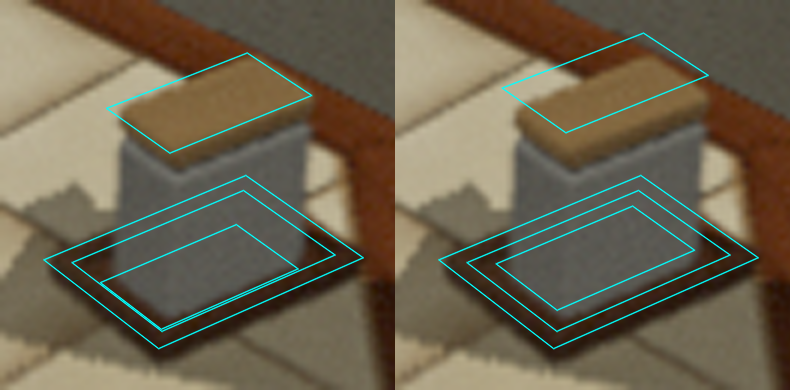

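```bash
python3 -m inch '{"travel":[[1.5,-0.7,0],[5,-2.2,-1],[8.5,-3.8,-2],[12,-5.3,-2],[15.5,-6.9,-2],[18.5,-8.2,-2],[21.3,-9.5,-2],[21.3,-9.5,-2],[21.3,-9.5,-2],[21.3,-9.5,-2]],"twist":[0,0,0,0,0,0,0,0,0,0],"fingers":[8.5,8.5,8.5,8.5,8.5,8.5,8.5,8.5,8.5,8.5]}'
python3 - <<'E'
from h import *
need(471,285.5,60,80)
f,d=grab("scene","scene7"); crop(f,225,105,365,285,4,"scene7")
f,d=grab("top","top7"); crop(f,225,160,365,300,4,"top7")
E
```

```text
clock: 10.55
eef_pos: [471.6, 284.5, 200.2]
tool_rot: [-3.142, 0.001, 1.41]
force: [-0.1, 0.1, -0.1]
width: 85.1
t 10.55 pos [471.6 284.5 200.2] yaw 80.8 rp [-3.142e+00  1.000e-03] F [-0.1  0.1 -0.1] w 85.1
shift cm [ 0.11 -0.08 14.02] twist 0.8
```

View pics/scene7.png

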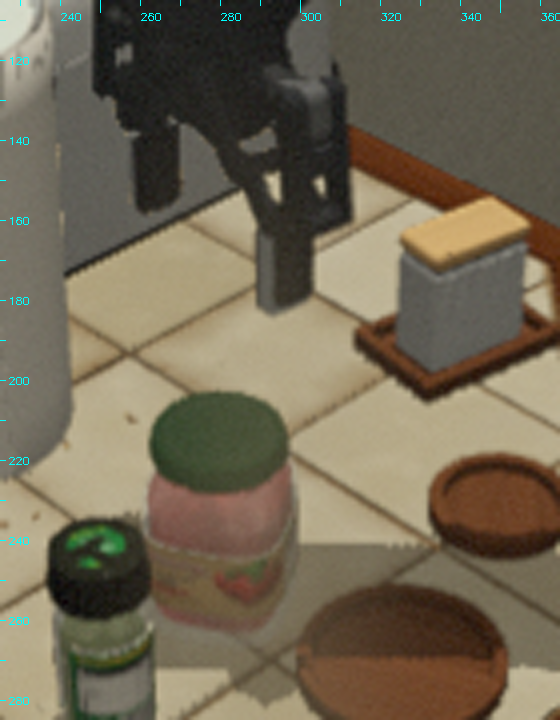

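View pics/top7.png

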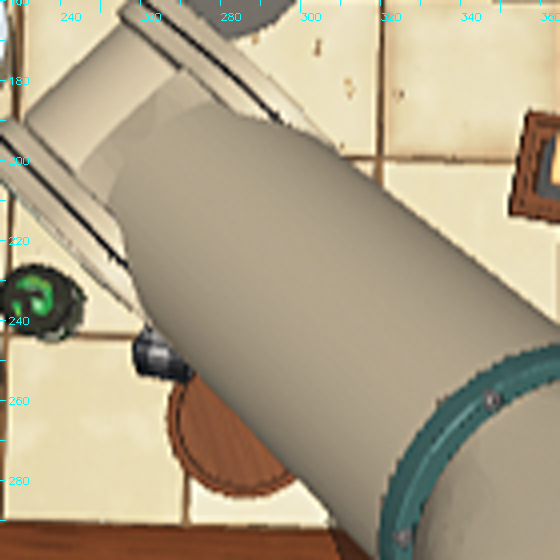

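```bash
python3 -m inch '{"travel":[[0,-0.1,1],[0.1,-0.1,3],[0.1,-0.1,5],[0.1,-0.1,7],[0.1,-0.1,8],[0.1,-0.1,8],[0.1,-0.1,8],[0.1,-0.1,8],[0.1,-0.1,8],[0.1,-0.1,8]],"twist":[0,0,0,0,0,0,0,0,0,0],"fingers":[8.5,8.5,8.5,8.5,8.5,8.5,8.5,8.5,8.5,8.5]}'
python3 - <<'E'
from h import *
need(471,285.5,60,80)
f,d=grab("scene","scene8"); crop(f,235,125,325,255,6,"scene8")
E
```

```text
clock: 11.48
eef_pos: [471.4, 286.8, 121.3]
tool_rot: [3.14, -0.001, 1.41]
force: [0.5, -0.6, 0.2]
width: 85.4
t 11.48 pos [471.4 286.8 121.3] yaw 80.8 rp [ 3.14e+00 -1.00e-03] F [ 0.5 -0.6  0.2] w 85.4
shift cm [-0.14 -0.03  6.13] twist 0.8
```

View pics/scene8.png

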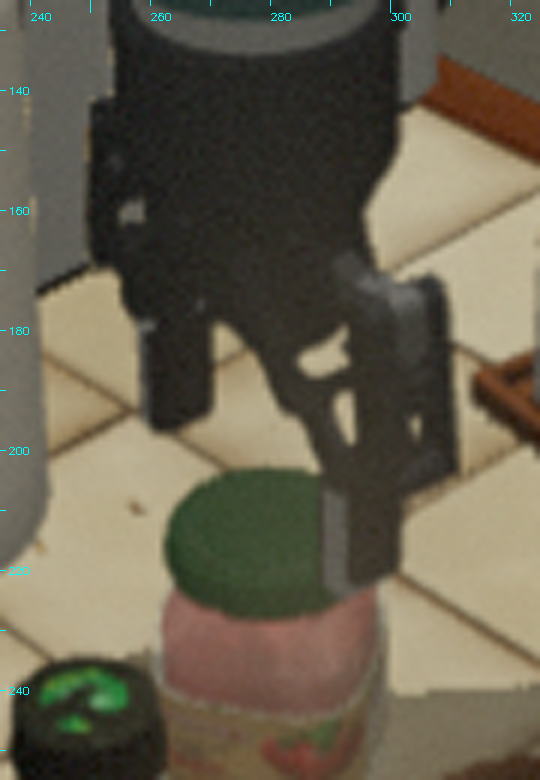

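```bash
python3 -m inch '{"travel":[[-0.1,0,1],[-0.1,0,2.5],[-0.1,0,4],[-0.1,0,5],[-0.1,0,5.8],[-0.1,0,6.1],[-0.1,0,6.1],[-0.1,0,6.1],[-0.1,0,6.1],[-0.1,0,6.1]],"twist":[0,0,0,0,0,0,0,0,0,0],"fingers":[8.5,8.5,8.5,8.5,8.5,8.5,8.5,7.5,6.8,6.5]}'
python3 -m inch '{"travel":[[0,0,0],[0,0,0],[0,0,0],[0,0,0],[0,0,0],[0,0,0],[0,0,0],[0,0,0],[0,0,0],[0,0,0]],"twist":[0,0,0,0,0,0,0,0,0,0],"fingers":[6.2,6,5.5,5,5,5,5,5,5,5]}'
```

```text
clock: 12.37
eef_pos: [472.0, 285.7, 60.7]
tool_rot: [3.139, -0.002, 1.409]
force: [0.9, -0.3, 4.8]
width: 71.9
clock: 13.2
eef_pos: [472.0, 285.7, 60.7]
tool_rot: [3.139, -0.002, 1.409]
force: [0.7, -1.5, 6.3]
width: 72.1
```

Run:
```python
from h import *
need(471,285.5,60,80)
f,d=grab("scene","scene9"); crop(f,225,135,335,275,5,"scene9")
f,d=grab("top","top9"); crop(f,225,160,365,300,4,"top9")
```

```text
t 13.2 pos [472.  285.7  60.7] yaw 80.8 rp [ 3.139e+00 -2.000e-03] F [ 0.7 -1.5  6.3] w 72.1
shift cm [-0.04 -0.09  0.07] twist 0.8
```

View pics/scene9.png

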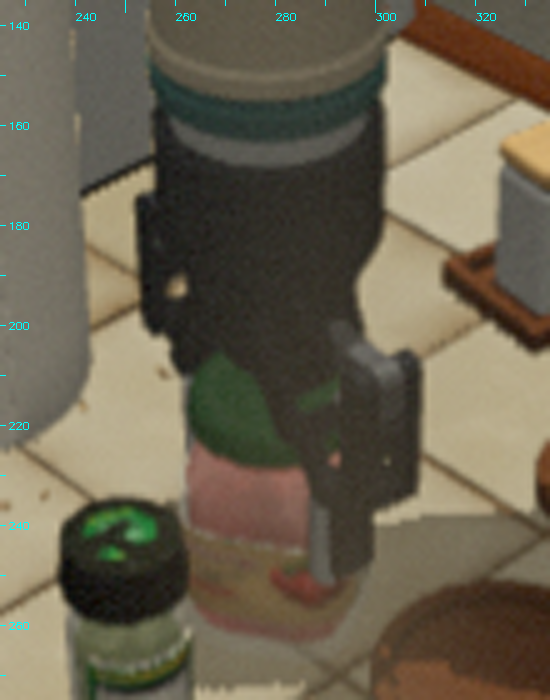

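View pics/top9.png

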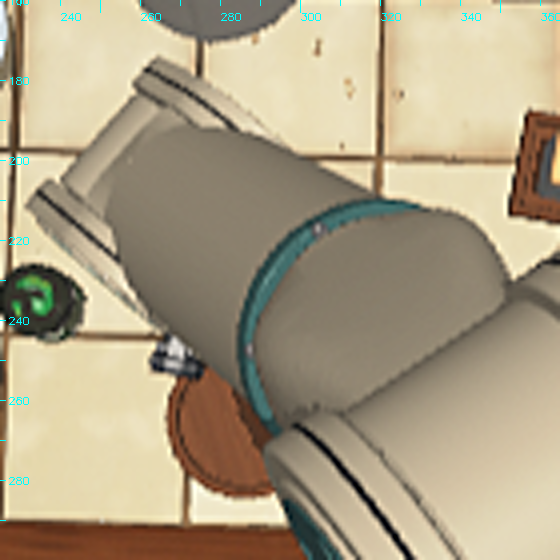

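```bash
python3 -m inch '{"travel":[[0,0,0],[0,0,0],[0,0,-0.4],[0,0,-0.9],[0,0,-1.2],[0,0,-1.2],[0,0,-1.2],[0,0,-1.2],[0,0,-1.2],[0,0,-1.2]],"twist":[0,0,0,0,0,0,0,0,0,0],"fingers":[7.8,8.5,8.5,8.5,8.5,8,7,6,5,5]}'
python3 -m inch '{"travel":[[0,0,0],[0,0,0],[0,0,0],[0,0,0],[0,0,0],[0,0,0],[0,0,0],[0,0,0],[0,0,0],[0,0,0]],"twist":[0,0,0,0,0,0,0,0,0,0],"fingers":[5,5,5,5,5,5,5,5,5,5]}'
```

```text
clock: 14.13
eef_pos: [471.4, 285.8, 72.8]
tool_rot: [3.14, -0.001, 1.41]
force: [-0.6, -1.6, 13.3]
width: 71.2
clock: 14.97
eef_pos: [471.3, 285.7, 72.8]
tool_rot: [3.14, -0.001, 1.41]
force: [-1.7, -2.1, 13.1]
width: 71.1
```

```bash
python3 -m inch '{"travel":[[0,0,-0.2],[0,0,-0.5],[0,0,-0.8],[0,0,-1.2],[0,0,-1.5],[0,0,-1.5],[0,0,-1.5],[0,0,-1.5],[0,0,-1.5],[0,0,-1.5]],"twist":[0,0,0,0,0,0,0,0,0,0],"fingers":[5,5,5,5,5,5,5,5,5,5]}'
python3 - <<'E'
from h import *
need(471,285.5,60,80)
f,d=grab("scene","scene10"); crop(f,225,135,335,275,5,"scene10")
E
```

```text
clock: 15.8
eef_pos: [470.5, 285.4, 86.2]
tool_rot: [-3.141, 0.0, 1.41]
force: [0.3, -0.1, -4.4]
width: 71.1
t 15.8 pos [470.5 285.4  86.2] yaw 80.8 rp [-3.141  0.   ] F [ 0.3 -0.1 -4.4] w 71.1
shift cm [0.02 0.04 2.62] twist 0.8
```

View pics/scene10.png

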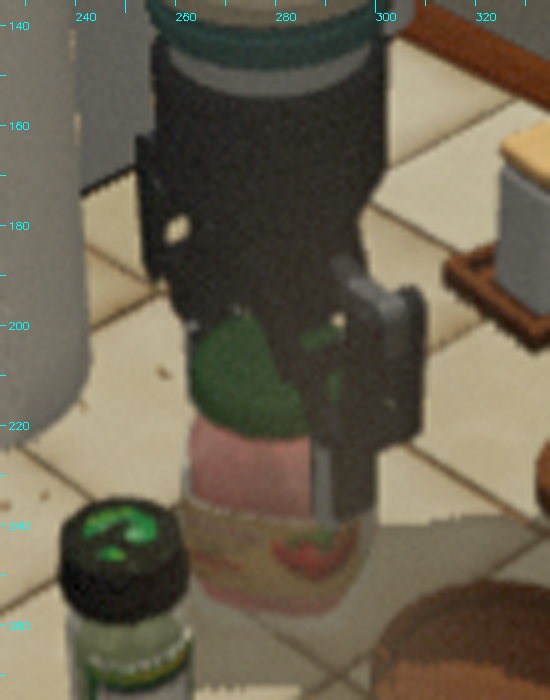

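```bash
python3 - <<'E'
from h import *
need(382,262,112,80.8)
E
python3 -m inch '{"travel":[[0,0,-0.8],[0,0,-1.8],[0,0,-2.5],[0,0,-2.5],[0,0,-2.5],[0,0,-2.5],[0,0,-2.5],[0,0,-2.5],[0,0,-2.5],[0,0,-2.5]],"twist":[0,0,0,0,0,0,0,0,0,0],"fingers":[5,5,5,5,5,5,5,5,5,5]}'
python3 -c "
from h import *
need(382,262,110,80.8)"
```

```text
t 15.85 pos [470.6 285.4  86.2] yaw 80.8 rp [-3.141  0.   ] F [ 0.4  0.1 -5.1] w 71.0
shift cm [-3.73 -8.37 -2.58] twist -0.0
clock: 16.68
eef_pos: [470.5, 285.4, 111.1]
tool_rot: [-3.141, 0.0, 1.41]
force: [-0.0, 0.6, -5.4]
width: 71.0
t 16.68 pos [470.5 285.4 111.1] yaw 80.8 rp [-3.141  0.   ] F [-0.   0.6 -5.4] w 71.0
shift cm [-3.73 -8.36  0.11] twist -0.0
```

```bash
python3 -m inch '{"travel":[[-0.4,-0.8,0],[-1,-2.3,0],[-1.7,-3.8,0],[-2.4,-5.4,0],[-3,-6.8,0],[-3.5,-7.8,0],[-3.7,-8.4,0],[-3.7,-8.4,0],[-3.7,-8.4,0],[-3.7,-8.4,0]],"twist":[0,0,0,0,0,0,0,0,0,0],"fingers":[5,5,5,5,5,5,5,5,5,5]}'
python3 - <<'E'
from h import *
need(382,262,77,80.8)
f,d=grab("scene","scene11"); crop(f,245,145,375,305,5,"scene11")
f,d=grab("top","top11"); crop(f,225,190,345,310,5,"top11")
E
```

```text
clock: 17.52
eef_pos: [382.8, 263.0, 111.5]
tool_rot: [3.14, -0.001, 1.409]
force: [-0.2, 0.1, -4.9]
width: 70.8
t 17.52 pos [382.8 263.  111.5] yaw 80.8 rp [ 3.14e+00 -1.00e-03] F [-0.2  0.1 -4.9] w 70.8
shift cm [-0.12 -0.07  3.45] twist -0.0
```

View pics/scene11.png

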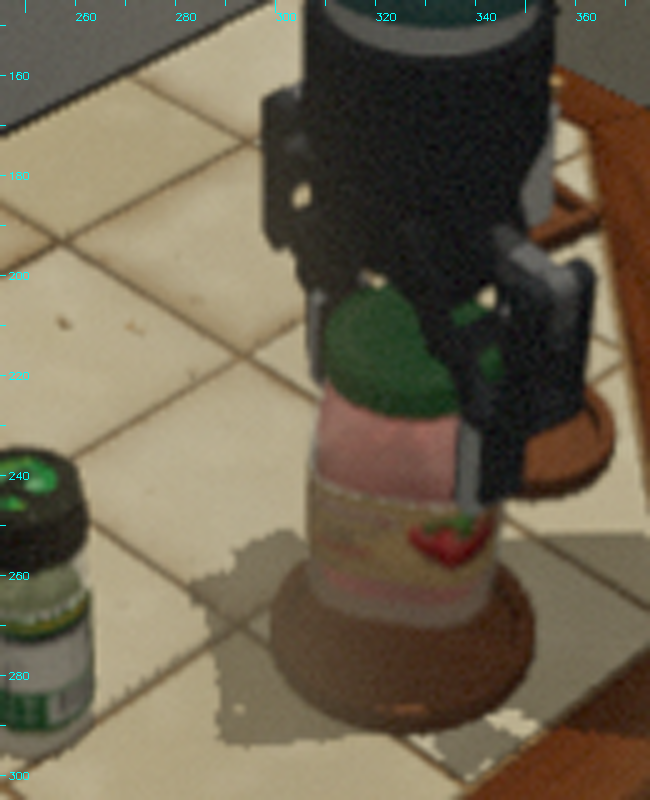

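View pics/top11.png

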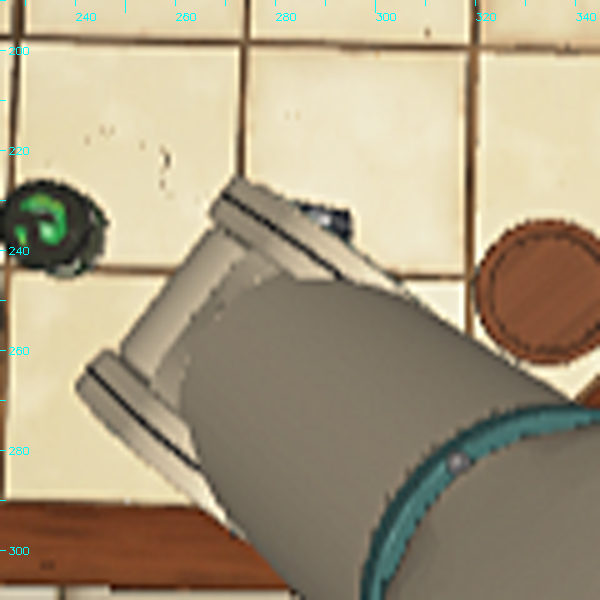

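Run:
```python
from h import *
fs,ds=pickle.load(open("scene11.pkl","rb"))
C=[circ(382.8,263,38.7,32),circ(382.8,263,137.7,30),circ(380.5,263,12,47),circ(380.5,263,12,40),circ(382.8,263,4,32)]
overlay(fs,ds,C,285,185,365,300,6,"o11")
```

```text
(no output)
```

View pics/o11.png

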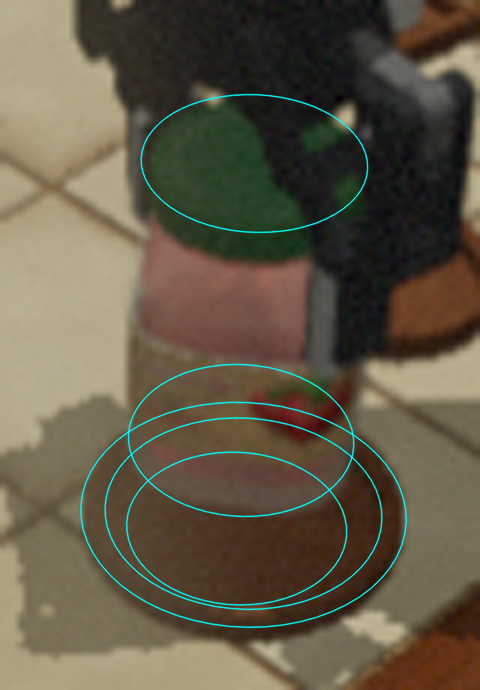

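```bash
python3 -m inch '{"travel":[[0,-0.1,0.5],[0,-0.1,1.2],[0,-0.1,2],[0,-0.1,2.6],[0,-0.1,3],[0,-0.1,3.2],[0,-0.1,3.3],[0,-0.1,3.4],[0,-0.1,3.5],[0,-0.1,3.5]],"twist":[0,0,0,0,0,0,0,0,0,0],"fingers":[5,5,5,5,5,5,5,5,5,5]}'
```

```text
clock: 18.45
eef_pos: [381.6, 262.5, 77.0]
tool_rot: [3.14, -0.001, 1.409]
force: [2.5, -1.5, 1.8]
width: 70.9
```

```bash
python3 -m inch '{"travel":[[0,0,0],[0,0,0],[0,0,0],[0,0,0],[0,0,-0.5],[0,0,-2],[0,0,-4.5],[0,0,-7.5],[0,0,-11],[0,0,-14]],"twist":[0,0,0,0,0,0,0,0,0,0],"fingers":[7.3,7.8,8.3,8.5,8.5,8.5,8.5,8.5,8.5,8.5]}'
python3 - <<'E'
from h import *
need(444,376,215,80.8)
f,d=grab("scene","scene12"); crop(f,225,145,385,305,5,"scene12")
C=[circ(380.5,263,12,47),circ(380.5,263,12,40),circ(381.6,262.5,4,32),circ(381.6,262.5,103,30)]
overlay(f,d,C,285,185,365,300,6,"o12")
E
```

```text
clock: 19.28
eef_pos: [380.2, 262.6, 218.4]
tool_rot: [-3.141, -0.0, 1.41]
force: [0.9, 0.7, -0.2]
width: 85.0
t 19.28 pos [380.2 262.6 218.4] yaw 80.8 rp [-3.141 -0.   ] F [ 0.9  0.7 -0.2] w 85.0
shift cm [12.21  4.49  0.34] twist 0.0
```

View pics/scene12.png

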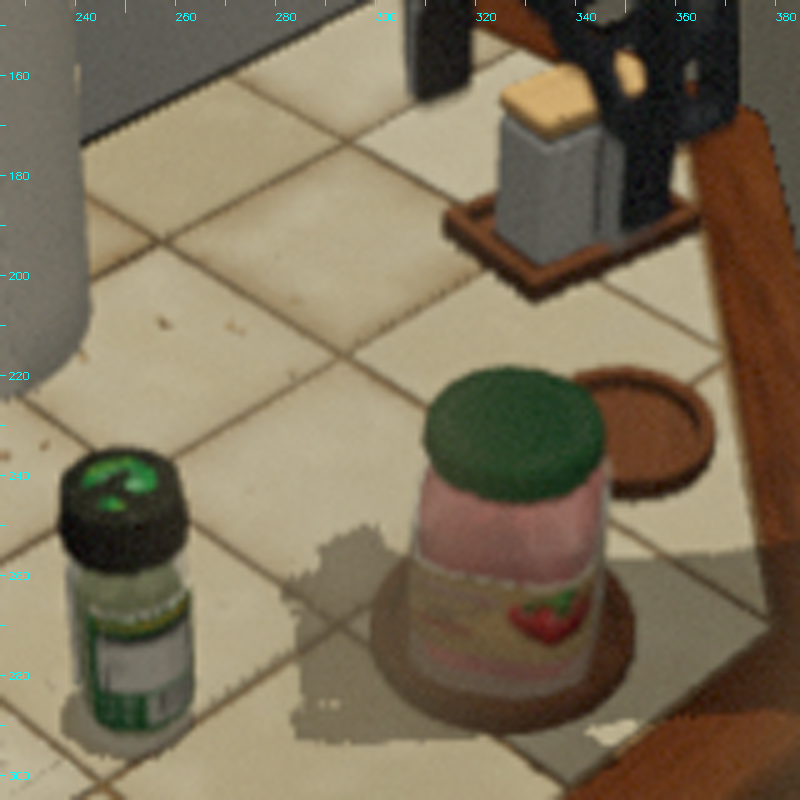

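View pics/o12.png

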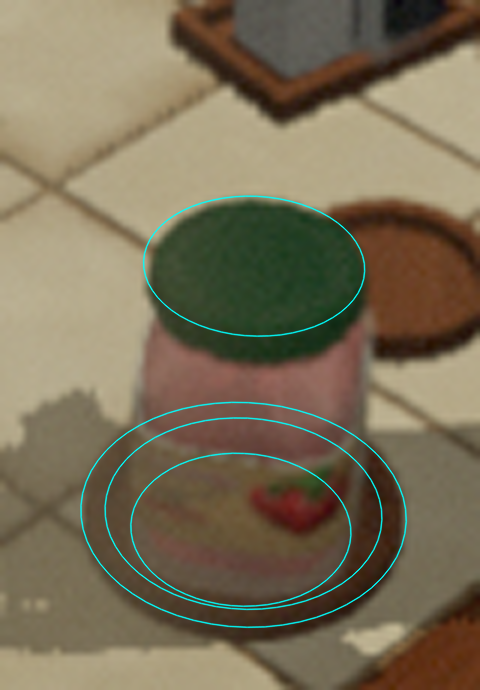

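```bash
python3 -m inch '{"travel":[[1.2,0.4,0],[3.6,1.3,0],[6,2.2,0.5],[8.5,3.1,1],[10.8,4,2],[12.2,4.5,3.5],[12.2,4.5,5.5],[12.2,4.5,7],[12.2,4.5,8],[12.2,4.5,8]],"twist":[0,0,0,0,0,0,0,0,0,0],"fingers":[8.5,8.5,8.5,8.5,8.5,8.5,8.5,8.5,8.5,8.5]}'
python3 - <<'E'
from h import *
need(444,376,66,80.8)
f,d=grab("scene","scene13"); crop(f,195,125,315,305,4,"scene13")
f,d=grab("top","top13"); crop(f,195,170,345,300,4,"top13")
E
```

```text
clock: 20.17
eef_pos: [443.4, 374.7, 134.4]
tool_rot: [-3.139, 0.003, 1.41]
force: [-0.9, -0.5, 0.1]
width: 84.8
t 20.17 pos [443.4 374.7 134.4] yaw 80.8 rp [-3.139e+00  3.000e-03] F [-0.9 -0.5  0.1] w 84.8
shift cm [0.16 0.06 6.84] twist -0.0
```

View pics/scene13.png

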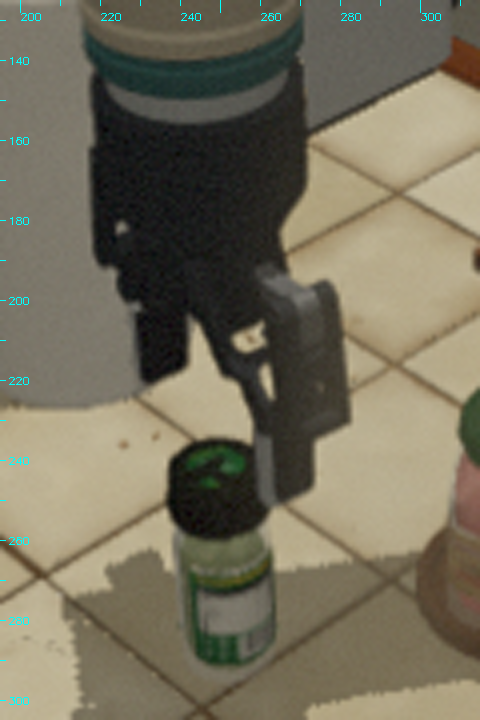

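View pics/top13.png

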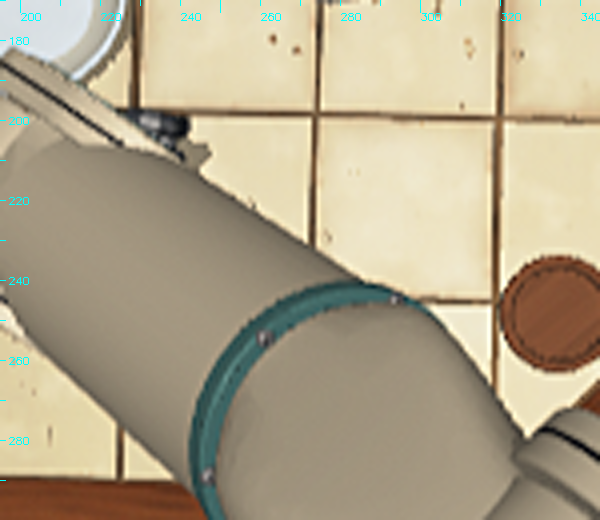

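```bash
python3 -m inch '{"travel":[[0.1,0,0.8],[0.1,0,2],[0.1,0,3.5],[0.1,0,5],[0.1,0,6],[0.1,0,6.7],[0.1,0,6.8],[0.1,0,6.8],[0.1,0,6.8],[0.1,0,6.8]],"twist":[0,0,0,0,0,0,0,0,0,0],"fingers":[8.5,8.5,8.5,8.5,8.5,8.5,8.5,7.5,6.5,5.5]}'
python3 -m inch '{"travel":[[0,0,0],[0,0,0],[0,0,0],[0,0,0],[0,0,0],[0,0,0],[0,0,0],[0,0,0],[0,0,0],[0,0,0]],"twist":[0,0,0,0,0,0,0,0,0,0],"fingers":[5,4.5,4,3.5,3,3,3,3,3,3]}'
```

```text
clock: 21.1
eef_pos: [445.4, 377.2, 69.1]
tool_rot: [3.141, -0.001, 1.41]
force: [0.2, -0.4, 1.3]
width: 55.4
clock: 21.93
eef_pos: [445.5, 377.1, 69.3]
tool_rot: [3.14, -0.001, 1.41]
force: [-0.5, -0.1, 5.8]
width: 38.7
```

```bash
python3 -m inch '{"travel":[[0,0,-0.3],[0,0,-1],[0,0,-2.5],[0,0,-4.5],[0,0,-7],[0,0,-9.5],[0,0,-11.5],[0,0,-12.5],[0,0,-13],[0,0,-13]],"twist":[0,0,0,0,0,0,0,0,0,0],"fingers":[3,3,3,3,3,3,3,3,3,3]}'
python3 - <<'E'
from h import *
need(423.5,149.5,200,80.8)
f,d=grab("scene","scene14"); crop(f,195,65,315,245,4,"scene14")
e=ctrl.read_state()["eef_pos"]; b=e[2]-69.3
overlay(f,d,[circ(e[0],e[1],b,20.5),circ(e[0],e[1],b+105,20.5)],205,105,305,245,4,"o14")
E
```

```text
clock: 22.77
eef_pos: [445.1, 376.9, 199.0]
tool_rot: [3.141, -0.001, 1.41]
force: [-0.1, 0.5, -2.5]
width: 39.2
t 22.77 pos [445.1 376.9 199. ] yaw 80.8 rp [ 3.141e+00 -1.000e-03] F [-0.1  0.5 -2.5] w 39.2
shift cm [-22.79   1.51  -0.12] twist -0.0
```

View pics/o14.png

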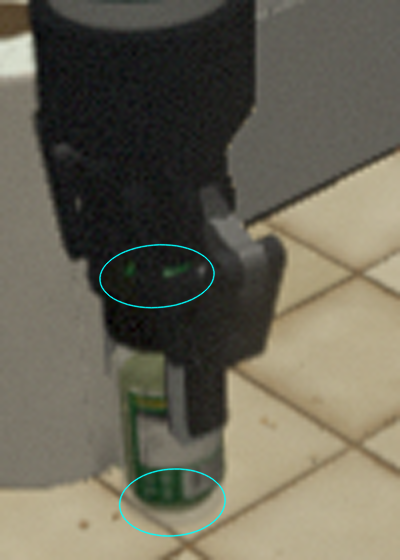

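```bash
python3 -m inch '{"travel":[[-1.2,0.1,0],[-4,0.3,0],[-7,0.5,0],[-10,0.7,0],[-13,0.9,0],[-16,1.1,0],[-19,1.3,0],[-21.5,1.4,0],[-22.8,1.5,0],[-22.8,1.5,0]],"twist":[0,0,0,0,0,0,0,0,0,0],"fingers":[3,3,3,3,3,3,3,3,3,3]}'
python3 -m inch '{"travel":[[0,0,1],[0,0,3],[0,0,5],[0,0,7],[0,0,8],[0,0,8.5],[0,0,8.5],[0,0,8.5],[0,0,8.5],[0,0,8.5]],"twist":[0,0,0,0,0,0,0,0,0,0],"fingers":[3,3,3,3,3,3,3,3,3,3]}'
python3 - <<'E'
from h import *
need(423.5,149.5,74,80.8)
f,d=grab("scene","scene15"); crop(f,275,115,395,275,5,"scene15")
e=ctrl.read_state()["eef_pos"]; b=e[2]-69.3
overlay(f,d,[circ(e[0],e[1],b,20.5),circ(e[0],e[1],4,20.5),circ(e[0],e[1],b+105,20.5),circ(422.5,150,12,35),circ(422.5,150,12,28)],305,135,385,255,6,"o15")
f,d=grab("top","top15"); crop(f,265,180,405,300,5,"top15")
E
```

```text
clock: 23.65
eef_pos: [421.3, 144.2, 197.1]
tool_rot: [-3.138, 0.005, 1.404]
force: [-0.5, -0.7, -1.5]
width: 39.0
clock: 24.48
eef_pos: [423.7, 149.6, 114.0]
tool_rot: [3.14, -0.001, 1.41]
force: [0.4, 0.8, -1.0]
width: 39.1
t 24.48 pos [423.7 149.6 114. ] yaw 80.8 rp [ 3.14e+00 -1.00e-03] F [ 0.4  0.8 -1. ] w 39.1
shift cm [-0.02 -0.02  4.  ] twist -0.0
```

View pics/scene15.png

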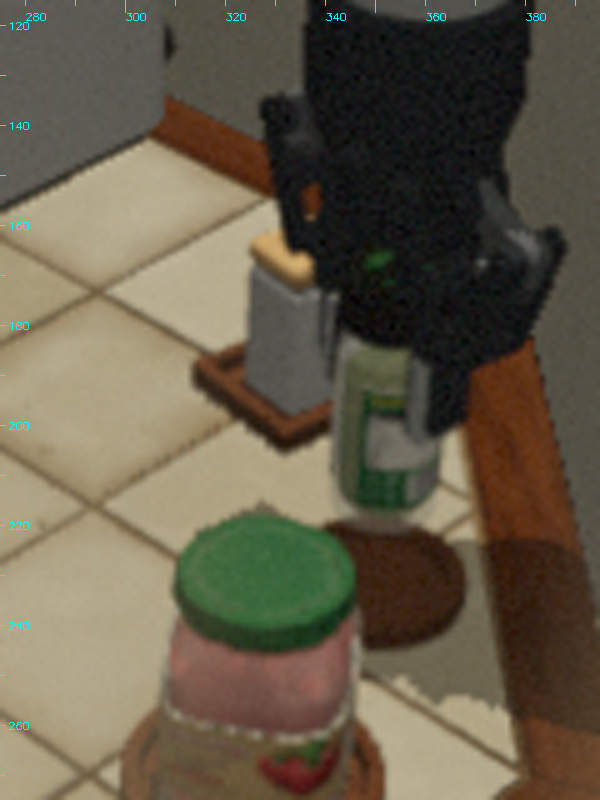

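View pics/o15.png

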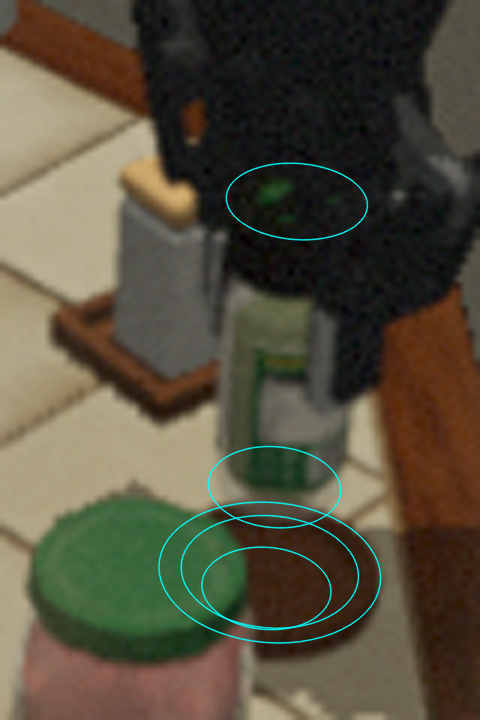

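View pics/top15.png

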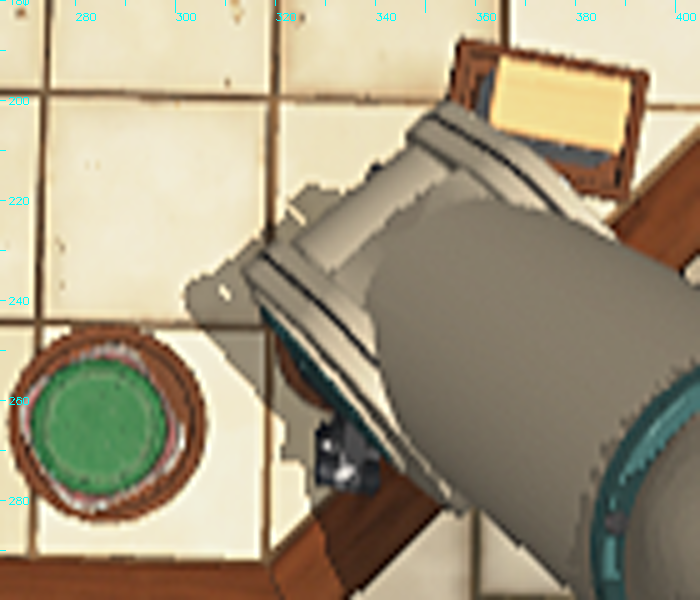

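```bash
python3 -m inch '{"travel":[[0,0,0.5],[0,0,1.3],[0,0,2.1],[0,0,2.8],[0,0,3.3],[0,0,3.6],[0,0,3.8],[0,0,3.9],[0,0,4],[0,0,4]],"twist":[0,0,0,0,0,0,0,0,0,0],"fingers":[3,3,3,3,3,3,3,3,3,3]}'
python3 - <<'E'
from h import *
need(423.5,149.5,74,80.8)
f,d=grab("scene","scene16"); crop(f,305,135,395,255,6,"scene16")
E
```

```text
clock: 25.42
eef_pos: [423.3, 149.4, 73.4]
tool_rot: [3.141, -0.0, 1.41]
force: [0.0, 0.2, -1.4]
width: 39.3
t 25.42 pos [423.3 149.4  73.4] yaw 80.8 rp [ 3.141 -0.   ] F [ 0.   0.2 -1.4] w 39.3
shift cm [ 0.02  0.02 -0.06] twist -0.0
```

View pics/scene16.png

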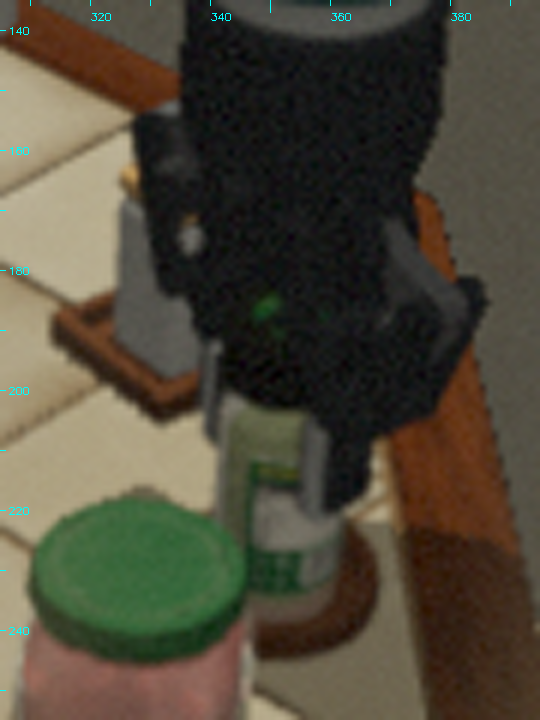

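Not in contact yet, so I'm lowering by another few millimetres.

```bash
python3 -m inch '{"travel":[[0,0,0.1],[0,0,0.1],[0,0,0.2],[0,0,0.2],[0,0,0.2],[0,0,0.2],[0,0,0.2],[0,0,0.2],[0,0,0.2],[0,0,0.2]],"twist":[0,0,0,0,0,0,0,0,0,0],"fingers":[3,3,3,3,3,3,3,3,3,3]}'
```

```text
clock: 26.3
eef_pos: [423.4, 149.3, 73.1]
tool_rot: [3.14, -0.0, 1.41]
force: [-3.9, -1.4, 21.2]
width: 39.3
```

Contact, at 21 N. I'll back off slightly, open and rise.

```bash
python3 -m inch '{"travel":[[0,0,-0.1],[0,0,-0.1],[0,0,-0.1],[0,0,-0.1],[0,0,-0.1],[0,0,-0.5],[0,0,-2],[0,0,-5],[0,0,-9],[0,0,-13]],"twist":[0,0,0,0,0,0,0,0,0,0],"fingers":[4,4.5,5,6,7,7.5,7.5,7.5,7.5,7.5]}'
python3 -m inch '{"travel":[[0,0,-2],[0,0,-4],[-3,0,-5],[-7,0,-5],[-11,0,-5],[-15,0,-5],[-19,0,-5],[-21,0,-5],[-21,0,-5],[-21,0,-5]],"twist":[0,0,0,0,0,0,0,0,0,0],"fingers":[7.5,7.5,7.5,7.5,7.5,7.5,7.5,7.5,7.5,7.5]}'
python3 - <<'E'
from h import *
need(423.5,149.5,74,80.8)
f,d=grab("scene","scene17"); crop(f,275,135,395,285,5,"scene17")
f,d=grab("top","top17"); crop(f,255,170,395,300,5,"top17")
E
```

```text
clock: 27.13
eef_pos: [422.1, 149.0, 202.4]
tool_rot: [-3.139, 0.001, 1.41]
force: [1.8, -0.7, 0.1]
width: 75.1
clock: 27.97
eef_pos: [389.2, -58.9, 251.4]
tool_rot: [-3.142, 0.0, 1.406]
force: [0.0, 0.6, 0.0]
width: 75.0
t 27.97 pos [389.2 -58.9 251.4] yaw 80.6 rp [-3.142  0.   ] F [0.  0.6 0. ] w 75.0
shift cm [ 2.112e+01 -2.000e-02  1.774e+01] twist -0.2
```

View pics/scene17.png

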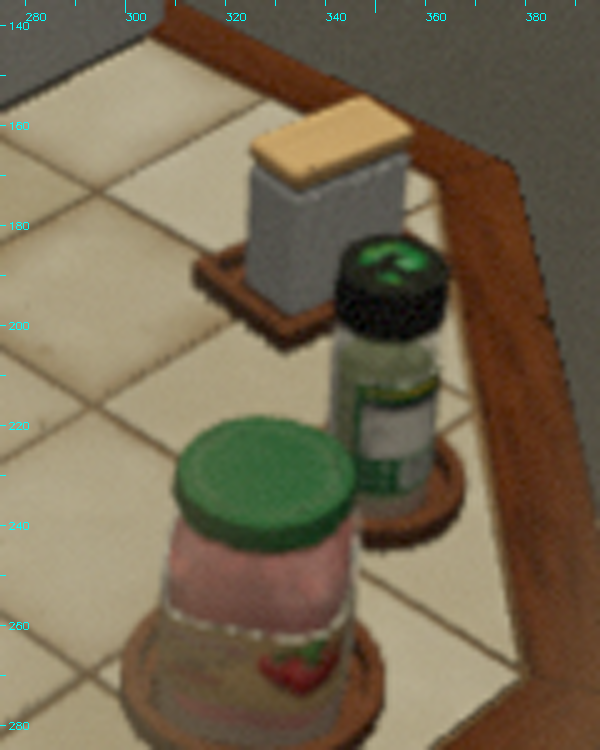

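View pics/top17.png

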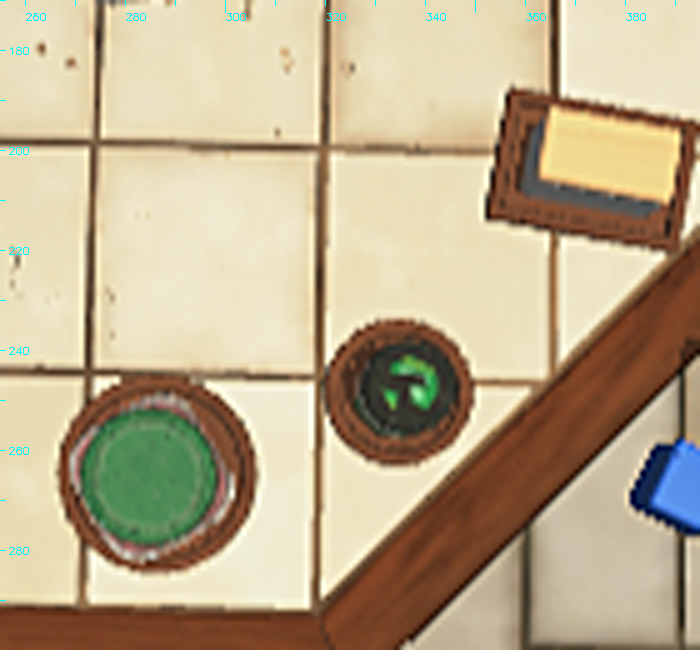

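Run:
```python
from h import *
f,d=pickle.load(open("scene17.pkl","rb")); g,_=pickle.load(open("scene0.pkl","rb"))
print(np.abs(f[90:220,110:230].astype(int)-g[90:220,110:230]).mean(), np.abs(f[225:285,115:195].astype(int)-g[225:285,115:195]).mean())
def p(h,z):return h
C=[circ(381.6,262.5,103,30),circ(423.4,149.3,109,20.5),rect(531,60,76,62,34,np.radians(81))]
t,dt=pickle.load(open("top17.pkl","rb")); overlay(t,dt,C,255,170,395,300,5,"o17t")
overlay(f,d,C,275,135,395,285,5,"o17s")
```

```text
2.4681623931623933 2.43
```

View pics/o17s.png

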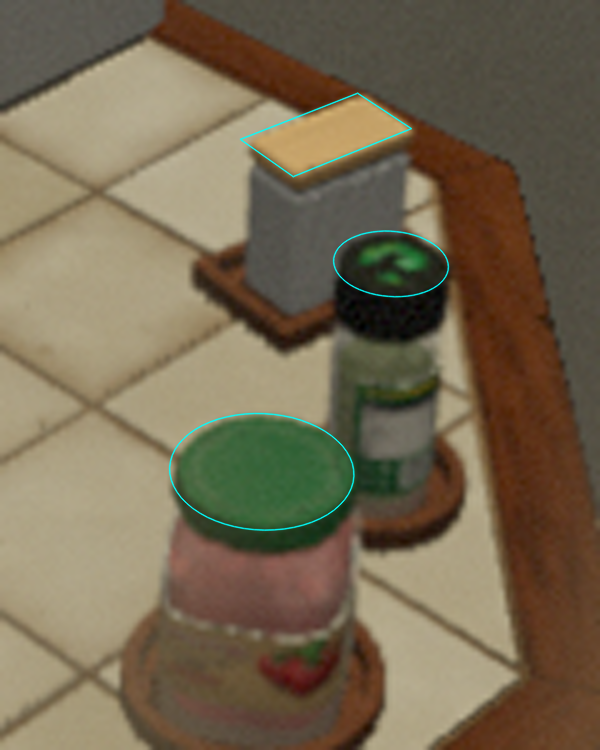

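View pics/o17t.png

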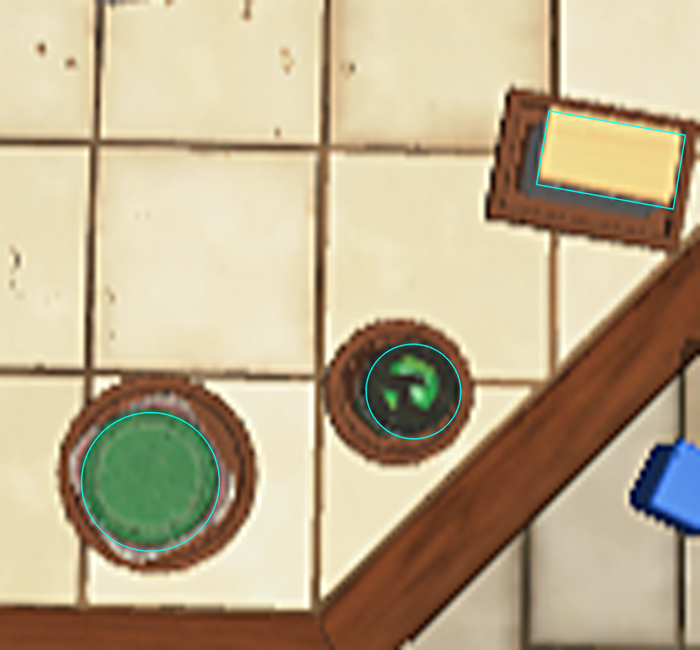

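All three lids match their predicted seated outlines in both views, at about the right height and upright. The roll and bowl image regions are unchanged. Handing in.

```bash
python3 -c "
from cell import ctrl
print(ctrl.finish_job())"
```

```text
the job is handed in; nothing more can be done
None
```

I moved the oblong canister, the jam jar and the spice jar into their matching coasters one at a time. I lowered each until the wrist force showed it was on the recess floor, let go, and drew the arm clear. The job was handed in after about 28 s of robot time.

**Last checks:** in both camera views all three stand upright inside their recesses. Their lids fall where a jar on the recess floor should show, within about 2–3 mm. The tool stood about 4 mm higher at each release than at pick-up, which matches the 4 mm recess floor. The kitchen roll and bowl looked unchanged in the scene view.

**What disagreed:**
- The two cameras put objects about 5–8 mm apart, so I worked from the midpoint.
- The jaws stopped at 71 mm on the jam jar, although its stated widest diameter is 64 mm. Its body looks squarish, but it lifted and seated cleanly.
- The spice jar read 39 mm across instead of 41 mm.
- The spice jar's base showed a few millimetres higher than predicted while it was held, but contact came at the expected height.

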